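# Load the regulator leak tester and latch its sprung carrier

### The arm

A 6-joint arm with a two-finger parallel gripper is mounted at the origin on the work surface. World frame = base frame: x ahead of the robot, y to its left, z up, the work surface at z = 0. Lengths are in mm, angles in degrees, forces in N, time in s.
With the tool pointing down it reaches from about 325 to 850 mm from the base axis. Payload 4.4 kg.
Tool frame: the origin (TCP) lies at the very end of the fingers, on their centre line; the grasp point (between the pads) lies 19 mm behind it; z points along the fingers, x is the direction in which the jaws open and shut, and the axes are right-handed (so a half turn about z gives the same grasp; the last joint's range is limited). The gripper opens to 94 mm and grips with 3 to 60 N. Pads are 16 mm wide; open, the fingers measure 119 mm over their backs; the gripper's body (75 mm by 177 mm) begins 78 mm behind the grasp point.
Start: joints at [60.132, 11.837, 88.321, -0, 79.842, -8.623], TCP at [208.367, 535.92, 205.447] pointing down, gripper open.
Joint ranges: [-156.59, 156.59], [-49.26, 127.26], [12.9, 141.05], [-63.56, 243.56], [4.71, 150.69], [-161.64, 161.64]. Speed limits (degrees/s): [159.86, 159.86, 180, 180, 180, 180].

### API

Orientations are given as a 3x3 rotation matrix whose columns are the frame's x, y, z axes.
In Python, from plant import manip, vision, ticket, look_for, cut_out, mark_of gives the robot as it stands. The module is installed in compiled form; this text tells all that it offers.
- The arm moves only by the tool play_rows, never from a script. Its arguments are lists of equal length, an entry for each row: "dp": the shift along the tool's x, y, z in mm, a list of three; "turn": the turn, a rotation vector about the tool's x, y, z in degrees, a list of three; "gripper": the closure, from 0 (fully open) to 1 (shut). In form: {"dp": [[tx, ty, tz], ...], "turn": [[ax, ay, az], ...], "gripper": [gripper, ...]}. A call has 1 to 5 rows; each row is the pose to reach, as a shift and turn from the pose measured when the call began, along the tool's axes at that moment; what a row does not reach only later rows make up. A row lasts 1/8 s, in which the tool goes at most 62.5 mm and 10.7 degrees, less where a joint would pass 70% of its speed; a pose out of reach is approached as far as the arm can. A call with a gripper value outside its range is refused whole. The fingers move at their own pace and stop on an object; the grip force is fixed at half the most. Time passes only in rows, so rows that repeat a pose let the fingers close. It gives the time, the measured TCP pose, the force and the opening at its end, in the units of the state.
- manip.observe(): the state, without advancing time (a new reading comes with each control period).
- vision.camera(name): name is "scene" or "top"; returns a dict with "frame" (400x640x3 uint8, red, green, blue), "intrinsics" (3x3 intrinsics, pixels), "R" (3x3) and "t" (3): a world point X has camera coordinates R X + t. Camera axes: x right, y down, z forward; pixel columns grow to the right and rows downward; lengths in mm; the calibration is good to about 2 mm. A picture is of the moment at which its call begins. There is no depth.
- ticket.finish_job(): hands the job in, once; it reports no verdict.
Trained networks look in a picture, given as the dict that the camera call returned (one of the last four; its "shot" number tells which), for a name from the list of things; names that differ only in an ending like _2 or _b are one class to them, and where a whole thing is asked for, a point or a joint stands for the part that bears it (a point fixed in the world has none). Each returns a list of dicts, best first, with "confidence" (0 to 1); they miss things now and then, are a little off and sometimes report something else, mostly with a low value. They report only what shows in the picture. A call takes as long as a camera call.
- look_for(picture, target): "rect" ([left, top, right, bottom] in pixels, round what is visible of it).
- cut_out(picture, target): "mask" (400x640 bool, what is visible of it) and "rect" ([left, top, right, bottom] in pixels, round what is visible of it).
- mark_of(picture, target): "position" ([column, row] in pixels: a listed point, or the origin of a listed thing).
The state is a dict: "time_s": time; "joint_positions": joint angles; "qvel": joint speeds; "joint_efforts": joint torques, N m; "tcp_pos": TCP position; "tool_rot": TCP orientation; "wrist_force": force on the tool from outside, world axes, zero at the start; "wrist_torque": the same for the moment, N m; "gripper_width": opening from 0.0 (shut) to 1.0 (fully open).
Only numpy, scipy, OpenCV 4.12 (cv2) and the standard library are available. Lean on these libraries where they do the work, as an engineer would, in place of code of your own. Each camera call takes 0.05 s, during which the arm holds its last target.

### The job

First clear the red-banded reject off the leak tester's sprung carrier into the red bin; then pull each blue-banded regulator sideways out of its spring clip and stand it upright, centred on a free orange sealing pad of the raised carrier. When all of them are loaded, push the carrier down by its black knob and hold it until the yellow catch has swung in over it, so that it stays locked down with the regulators standing on their pads. Leave the spare gauge and the screwdriver lying where they are.

Things in the scene. Friction and masses are not known exactly. Their poses are not given: they have to be found in the camera images.
- reg1_mid (a point): Regulator 1 (None: absent), upright, 150 mm tall, 0.28 kg; point on its axis half-way up. From the foot up: brass hexagon about 42 mm across, 0 to 26 mm; chrome body 36 across to 66; brass neck 26 across to 92 (in the clip); chrome bonnet with 2 blue bands 40 across to 132 (grip here from above); stem 12 across to 150. A gauge 38 across sticks out 39 mm from the axis to own -x, 27 to 65 mm up.
- reg2_mid (a point): Regulator 2 (None: absent), the same shape and point as regulator 1.
- reg3_mid (a point): Regulator 3 (None: absent), the same shape and point as regulator 1.
- reg4_mid (a point): Regulator 4 (None: absent), the same shape and point as regulator 1.
- rack: Fixed aluminium clip rack, 320 mm long along its own y, foot plate 12 mm high; origin under it, z up. Regulators 1 to 4 stand on the plate at own x = 0, y = -120, -40, 40, 120 mm, necks in C-shaped steel spring clips whose jaws are 83 to 99 mm above the bench. All clip mouths point to the rack's own -x (towards the robot). A back plate 104 mm high stands 35 mm behind the regulators.
- clip1 (a point): Centre of the C-shaped spring clip of regulator 1, 91 mm above the bench, own axes as the rack's. A regulator comes out only level, in own -x: the clip resists with up to about 10 N, most at 8 mm, then snaps open; clear of it after 35 mm. It cannot be lifted straight up, as its body is wider than the jaws.
- clip2 (a point): Clip of regulator 2, as clip 1.
- clip3 (a point): Clip of regulator 3, as clip 1.
- clip4 (a point): Clip of regulator 4, as clip 1.
- pad1 (a point): Centre of sealing pad 1 on the top face of the carrier: a flat orange ring 53 mm across with a black middle, flush with the face; it moves with the carrier. Own axes as the carrier's: x away from the knob, z up. The four pads form a square of 90 mm side round the carrier's middle.
- pad2 (a point): Sealing pad 2, as pad 1.
- pad3 (a point): Sealing pad 3, as pad 1.
- pad4 (a point): Sealing pad 4, as pad 1.
- push_top (a point): Centre of the flat top of the black push knob (42 mm across, 16 mm high) on a post, 110 mm above the carrier's face, at the edge nearest the robot, 80 mm from the line of the nearer pads. It is part of the carrier: pushed straight down, it takes the whole carrier along.
- carrier (a joint): How far the carrier has sunk, in m: 0 raised (top face 85 mm above the bench), 0.032 at its bottom stop. Springs push it up: empty, 4 N to start and 20 N at the bottom, less the weight on it (3 or 4 regulators sink it 5 to 18 mm). Its tongue passes the catch's nose at about 0.027; locked, it rests against the catch at about 0.026.
- catch (a joint): Angle of the yellow sprung catch on the far side of the tester, in rad: 0 home, about 0.25 when the sinking carrier pushes it aside. With the carrier held within 4 mm of its bottom stop, the damped catch needs about 1 s to swing back to 0 over the carrier's tongue; let go earlier, the carrier springs up again.
- catch_tab (a point): Thumb tab of the yellow catch, 84 mm above the bench; pushing it outward (away from the carrier, the carrier's +x) frees a locked carrier again.
- reject_mid (a point): Reject regulator with two red bands and no gauge, lying on its side; 150 mm long along its own x, about 0.25 kg; this point is at half its length, on its axis, 20 mm above what it lies on. Own -x end: brass hexagon 40 mm across flats, 26 mm long; next to it the chrome body 36 mm across from 49 to 9 mm on the -x side of this point (the place to grip); neck 26 mm across; bonnet 40 mm across at the +x end, then a stem.
- bin_in (a point): Centre of the inner floor (4 mm above the bench) of the loose red reject bin, open on top, 220 x 150 mm outside along its own x and y, 65 mm high, walls 4 mm.
- gauge_mid (a point): Loose spare gauge, a disc 52 mm across and 18 mm high with a brass stub, centre. Bystander.
- screwdriver: Loose screwdriver with a green handle, lying on the bench. Bystander.

How it is judged (in metres and radians):
On the way, in this order (a step that is already met when the one before it is completed fails the run):
1. the reject lies in the red bin (x of reject_mid in the frame of bin_in between -0.1 and 0.1 m and y of reject_mid in the frame of bin_in between -0.068 and 0.068 m and z of reject_mid in the frame of bin_in below 0.055 m), for 0.3 s.
2. every regulator stands upright on a sealing pad, the carrier not yet pushed down (((horizontal distance between reg1_mid and pad1 below 0.012 m and z of reg1_mid in the frame of pad1 between 0.067 and 0.083 m and angle between reg1_mid's own z axis and vertical below 0.1 rad) or (horizontal distance between reg1_mid and pad2 below 0.012 m and z of reg1_mid in the frame of pad2 between 0.067 and 0.083 m and angle between reg1_mid's own z axis and vertical below 0.1 rad) or (horizontal distance between reg1_mid and pad3 below 0.012 m and z of reg1_mid in the frame of pad3 between 0.067 and 0.083 m and angle between reg1_mid's own z axis and vertical below 0.1 rad) or (horizontal distance between reg1_mid and pad4 below 0.012 m and z of reg1_mid in the frame of pad4 between 0.067 and 0.083 m and angle between reg1_mid's own z axis and vertical below 0.1 rad)) and ((horizontal distance between reg2_mid and pad1 below 0.012 m and z of reg2_mid in the frame of pad1 between 0.067 and 0.083 m and angle between reg2_mid's own z axis and vertical below 0.1 rad) or (horizontal distance between reg2_mid and pad2 below 0.012 m and z of reg2_mid in the frame of pad2 between 0.067 and 0.083 m and angle between reg2_mid's own z axis and vertical below 0.1 rad) or (horizontal distance between reg2_mid and pad3 below 0.012 m and z of reg2_mid in the frame of pad3 between 0.067 and 0.083 m and angle between reg2_mid's own z axis and vertical below 0.1 rad) or (horizontal distance between reg2_mid and pad4 below 0.012 m and z of reg2_mid in the frame of pad4 between 0.067 and 0.083 m and angle between reg2_mid's own z axis and vertical below 0.1 rad)) and ((horizontal distance between reg3_mid and pad1 below 0.012 m and z of reg3_mid in the frame of pad1 between 0.067 and 0.083 m and angle between reg3_mid's own z axis and vertical below 0.1 rad) or (horizontal distance between reg3_mid and pad2 below 0.012 m and z of reg3_mid in the frame of pad2 between 0.067 and 0.083 m and angle between reg3_mid's own z axis and vertical below 0.1 rad) or (horizontal distance between reg3_mid and pad3 below 0.012 m and z of reg3_mid in the frame of pad3 between 0.067 and 0.083 m and angle between reg3_mid's own z axis and vertical below 0.1 rad) or (horizontal distance between reg3_mid and pad4 below 0.012 m and z of reg3_mid in the frame of pad4 between 0.067 and 0.083 m and angle between reg3_mid's own z axis and vertical below 0.1 rad)) and ((horizontal distance between reg4_mid and pad1 below 0.012 m and z of reg4_mid in the frame of pad1 between 0.067 and 0.083 m and angle between reg4_mid's own z axis and vertical below 0.1 rad) or (horizontal distance between reg4_mid and pad2 below 0.012 m and z of reg4_mid in the frame of pad2 between 0.067 and 0.083 m and angle between reg4_mid's own z axis and vertical below 0.1 rad) or (horizontal distance between reg4_mid and pad3 below 0.012 m and z of reg4_mid in the frame of pad3 between 0.067 and 0.083 m and angle between reg4_mid's own z axis and vertical below 0.1 rad) or (horizontal distance between reg4_mid and pad4 below 0.012 m and z of reg4_mid in the frame of pad4 between 0.067 and 0.083 m and angle between reg4_mid's own z axis and vertical below 0.1 rad)) and value of joint carrier below 0.022 m), for 0.3 s.
3. the carrier is down and the catch has swung in over it (value of joint carrier above 0.023 m and value of joint catch below 0.07 rad), for 0.3 s.
At the end, for the whole second after the job is handed in: The reject lies inside the red bin; every regulator present stands upright (within 0.1 rad) within 12 mm of the centre of a sealing pad, at rest; the carrier is locked down: sunk by more than 23 mm with the catch home (under 0.07 rad) (all of step 1 and all of step 3 and ((horizontal distance between reg1_mid and pad1 below 0.012 m and z of reg1_mid in the frame of pad1 between 0.067 and 0.083 m and angle between reg1_mid's own z axis and vertical below 0.1 rad) or (horizontal distance between reg1_mid and pad2 below 0.012 m and z of reg1_mid in the frame of pad2 between 0.067 and 0.083 m and angle between reg1_mid's own z axis and vertical below 0.1 rad) or (horizontal distance between reg1_mid and pad3 below 0.012 m and z of reg1_mid in the frame of pad3 between 0.067 and 0.083 m and angle between reg1_mid's own z axis and vertical below 0.1 rad) or (horizontal distance between reg1_mid and pad4 below 0.012 m and z of reg1_mid in the frame of pad4 between 0.067 and 0.083 m and angle between reg1_mid's own z axis and vertical below 0.1 rad)) and ((horizontal distance between reg2_mid and pad1 below 0.012 m and z of reg2_mid in the frame of pad1 between 0.067 and 0.083 m and angle between reg2_mid's own z axis and vertical below 0.1 rad) or (horizontal distance between reg2_mid and pad2 below 0.012 m and z of reg2_mid in the frame of pad2 between 0.067 and 0.083 m and angle between reg2_mid's own z axis and vertical below 0.1 rad) or (horizontal distance between reg2_mid and pad3 below 0.012 m and z of reg2_mid in the frame of pad3 between 0.067 and 0.083 m and angle between reg2_mid's own z axis and vertical below 0.1 rad) or (horizontal distance between reg2_mid and pad4 below 0.012 m and z of reg2_mid in the frame of pad4 between 0.067 and 0.083 m and angle between reg2_mid's own z axis and vertical below 0.1 rad)) and ((horizontal distance between reg3_mid and pad1 below 0.012 m and z of reg3_mid in the frame of pad1 between 0.067 and 0.083 m and angle between reg3_mid's own z axis and vertical below 0.1 rad) or (horizontal distance between reg3_mid and pad2 below 0.012 m and z of reg3_mid in the frame of pad2 between 0.067 and 0.083 m and angle between reg3_mid's own z axis and vertical below 0.1 rad) or (horizontal distance between reg3_mid and pad3 below 0.012 m and z of reg3_mid in the frame of pad3 between 0.067 and 0.083 m and angle between reg3_mid's own z axis and vertical below 0.1 rad) or (horizontal distance between reg3_mid and pad4 below 0.012 m and z of reg3_mid in the frame of pad4 between 0.067 and 0.083 m and angle between reg3_mid's own z axis and vertical below 0.1 rad)) and ((horizontal distance between reg4_mid and pad1 below 0.012 m and z of reg4_mid in the frame of pad1 between 0.067 and 0.083 m and angle between reg4_mid's own z axis and vertical below 0.1 rad) or (horizontal distance between reg4_mid and pad2 below 0.012 m and z of reg4_mid in the frame of pad2 between 0.067 and 0.083 m and angle between reg4_mid's own z axis and vertical below 0.1 rad) or (horizontal distance between reg4_mid and pad3 below 0.012 m and z of reg4_mid in the frame of pad3 between 0.067 and 0.083 m and angle between reg4_mid's own z axis and vertical below 0.1 rad) or (horizontal distance between reg4_mid and pad4 below 0.012 m and z of reg4_mid in the frame of pad4 between 0.067 and 0.083 m and angle between reg4_mid's own z axis and vertical below 0.1 rad)) and linear speed of each of reg1, reg2, reg3, reg4, reject below 0.02 m/s and velocity of joint carrier below 0.01 m/s); the robot touches nothing.
It fails at once if the spare gauge is moved by more than 30 mm (distance of gauge_mid from where it was at the start of the episode above 0.03 m).
It fails at once if the screwdriver is moved by more than 30 mm (distance of screwdriver from where it was at the start of the episode above 0.03 m).
Of reg1, reg2, reg3, reg4 only 3 to 4 are there at a start; the rules pass over those that are not, and their reading is None.
At some moment in a run one of reject, bin may be knocked a few centimetres aside while the robot is not near it.
Once in a run the grip may slacken for a moment while it holds something.
It also fails if it takes over 210 s, if anything falls off the work surface, if the arm or the gripper's body presses on something with over 40 N, if the wrist force passes 120 N, or if a joint passes its speed limit or range.

## Working session

There is one attempt and no reset: what is moved stays moved. The work goes in short steps, Python scripts to look and compute and a tool call to move; the robot and the scene stay as the last step left them, time stands still between calls to the robot, and variables do not carry over. Pictures are saved under pics/ and viewed, and the job is handed in when it is done.

Besides the shell and the picture viewer there is one more tool, called after "Request:" as name(argument=value, ...) on one line, values as JSON. play_rows: Moves the arm, as the interface text tells. Its arguments: {"type":"object","properties":{"dp":{"type":"array"},"turn":{"type":"array"},"gripper":{"type":"array"}},"required":["dp","turn","gripper"]}

```bash
ls; mkdir -p pics
cat > h.py <<'E'
import numpy as np, cv2, json
from plant import manip, vision, ticket, look_for, cut_out, mark_of
def save(c,n): cv2.imwrite('pics/'+n+'.png',cv2.cvtColor(c['frame'],cv2.COLOR_RGB2BGR))
def ray(c,px):
    K,R,t=np.array(c['intrinsics']),np.array(c['R']),np.array(c['t']).ravel()
    d=R.T@np.linalg.inv(K)@np.array([px[0],px[1],1.]); o=-R.T@t
    return o,d/np.linalg.norm(d)
def atz(c,px,z):
    o,d=ray(c,px); return o+d*(z-o[2])/d[2]
def tri(*cp):
    A=np.zeros((3,3));b=np.zeros(3);L=[]
    for c,p in cp:
        o,d=ray(c,p);P=np.eye(3)-np.outer(d,d);A+=P;b+=P@o;L.append((o,P))
    X=np.linalg.solve(A,b); return X,[float(np.linalg.norm(P@(X-o))) for o,P in L]
def proj(c,X):
    K,R,t=np.array(c['intrinsics']),np.array(c['R']),np.array(c['t']).ravel()
    v=K@(R@np.array(X,float)+t); return v[:2]/v[2]
E
python3 - <<'E'
from h import *
np.set_printoptions(precision=1,suppress=True)
s=manip.observe(); print(s)
a=vision.camera('scene');b=vision.camera('top');save(a,'s0');save(b,'t0')
for n in ['reg1_mid','clip1','pad1','push_top','catch_tab','reject_mid','bin_in','gauge_mid','screwdriver','rack']:
    for c,nm in((a,'scene'),(b,'top')):
        print(n,nm,[(np.round(m['position'],1).tolist(),round(m['confidence'],2)) for m in mark_of(c,n)][:6])
for c in(a,b): print(ray(c,(320,200)))
E
```

```text
pics
{'time_s': 0.0, 'joint_positions': array([60.1, 11.9, 88.4, -0. , 79.8, -8.6]), 'qvel': array([ 0.1,  0. , -0.1,  0. , -0. , -0. ]), 'joint_efforts': array([ -0. , -37.1, -28.1,   0.1,   0. ,  -0. ]), 'tcp_pos': array([208. , 535.2, 204.3]), 'tool_rot': array([[ 0.4,  0.9, -0. ],
       [ 0.9, -0.4, -0. ],
       [-0. , -0. , -1. ]]), 'wrist_force': array([-0.9,  0.4, -0.7]), 'wrist_torque': array([ 0. , -0. ,  0.1]), 'gripper_width': 0.9988380758259273}
reg1_mid scene []
reg1_mid top []
clip1 scene [([394.1, 174.9], 0.73), ([379.7, 189.1], 0.71), ([405.6, 155.0], 0.68), ([415.0, 136.2], 0.6)]
clip1 top [([189.1, 196.9], 0.81), ([245.2, 174.9], 0.74), ([166.2, 216.1], 0.64), ([220.7, 188.5], 0.62)]
pad1 scene [([274.1, 211.2], 0.91), ([285.8, 233.4], 0.84), ([315.9, 223.8], 0.77), ([301.9, 197.8], 0.69)]
pad1 top [([321.0, 177.7], 0.85), ([319.1, 209.1], 0.79), ([350.3, 213.0], 0.77), ([352.7, 181.4], 0.72)]
push_top scene [([273.5, 156.5], 0.72), ([401.8, 153.8], 0.66)]
push_top top [([329.4, 242.8], 0.84), ([190.0, 198.6], 0.74)]
catch_tab scene [([317.0, 258.4], 0.6), ([397.1, 179.5], 0.36), ([393.5, 174.6], 0.33)]
catch_tab top [([339.6, 142.9], 0.64)]
reject_mid scene [([295.6, 213.2], 0.97)]
reject_mid top [([337.2, 191.0], 0.86)]
bin_in scene [([172.7, 256.2], 0.64)]
bin_in top [([452.6, 227.5], 0.65), ([337.6, 187.9], 0.5), ([439.3, 150.7], 0.24)]
gauge_mid scene [([318.8, 160.1], 0.64)]
gauge_mid top [([269.3, 255.8], 0.7)]
screwdriver scene [([218.3, 325.3], 0.71), ([412.4, 134.4], 0.58), ([285.4, 233.6], 0.2)]
screwdriver top [([438.0, 152.3], 0.95), ([216.9, 185.4], 0.5)]
rack scene [([398.0, 180.0], 0.68)]
rack top [([214.7, 196.9], 0.69)]
(array([1101.4, -279.7, 1114.3]), array([-0.5,  0.3, -0.8]))
(array([ 439. ,   20.2, 1126.3]), array([ 0.1,  0. , -1. ]))
```

View pics/s0.png

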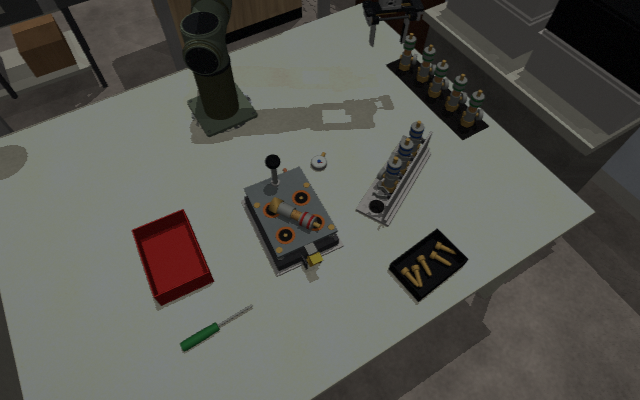

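View pics/t0.png

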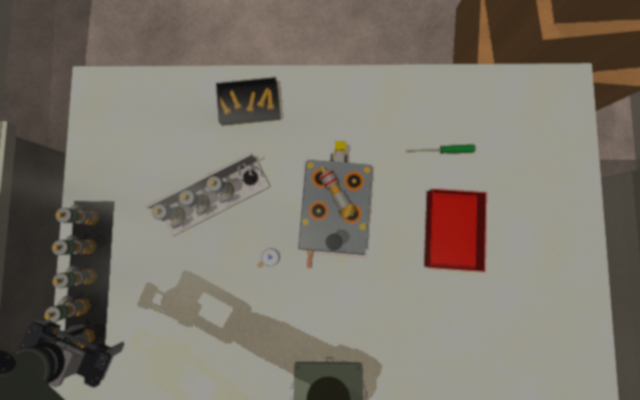

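Run:
```python
from h import *
np.set_printoptions(precision=1,suppress=True)
a=vision.camera('scene');b=vision.camera('top')
def z(c,x0,y0,x1,y1,f):
    return cv2.resize(cv2.cvtColor(c['frame'][y0:y1,x0:x1],cv2.COLOR_RGB2BGR),None,fx=f,fy=f,interpolation=cv2.INTER_CUBIC)
cv2.imwrite('pics/z1.png',z(a,230,110,450,280,3.6))
cv2.imwrite('pics/z2.png',z(b,140,130,390,270,3.2))
P=lambda c,n:mark_of(c,n)
for n in ['clip1','reg1','reg1_mid','reg2_mid','pad1','reject_mid','push_top','catch_tab','bin_in','rack']:
  try:
    for c in(a,b):
        z0={'clip1':91,'pad1':85,'reject_mid':105,'push_top':195,'catch_tab':84,'bin_in':4,'rack':0}.get(n,87)
        print(n,[(np.round(m['position'],0).tolist(),round(m['confidence'],2),atz(c,m['position'],z0)[:2].round(1).tolist()) for m in P(c,n)][:6])
  except Exception as e: print(n,e)
for n in ['reg1_mid','reject_mid','bin_in']:
    for c in(a,b): print(n,[(np.round(m['rect']).tolist(),round(m['confidence'],2)) for m in look_for(c,n)][:6])
```

```text
clip1 [([393.0, 174.0], 0.96, [590.2, 301.3]), ([406.0, 154.0], 0.93, [550.2, 381.1]), ([413.0, 137.0], 0.71, [505.8, 443.4]), ([379.0, 192.0], 0.64, [618.9, 229.5])]
clip1 [([166.0, 210.0], 0.84, [514.7, 441.9]), ([221.0, 188.0], 0.82, [577.3, 292.8]), ([191.0, 196.0], 0.65, [553.3, 375.9]), ([242.0, 178.0], 0.6, [605.6, 237.8])]
reg1 it knows: bin_in, catch_tab, clip, gauge_mid, pad, push_top, rack, reg1_mid, reg2_mid, reg3_mid, reg4_mid, reject_mid, screwdriver
reg1_mid []
reg1_mid []
reg2_mid [([390.0, 172.0], 0.7, [576.3, 302.1]), ([292.0, 213.0], 0.54, [549.6, -16.2])]
reg2_mid [([221.0, 184.0], 0.8, [587.5, 293.9]), ([167.0, 213.0], 0.6, [506.5, 442.3]), ([214.0, 196.0], 0.19, [554.5, 314.4])]
pad1 [([317.0, 223.0], 0.81, [613.0, 26.8]), ([273.0, 212.0], 0.71, [520.2, -62.1]), ([289.0, 230.0], 0.6, [592.1, -51.0]), ([296.0, 197.0], 0.59, [508.9, 19.3])]
pad1 [([320.0, 180.0], 0.97, [600.7, 22.5]), ([354.0, 212.0], 0.88, [511.1, -69.9]), ([316.0, 210.0], 0.75, [517.1, 32.7]), ([354.0, 181.0], 0.63, [597.4, -72.5])]
reject_mid [([295.0, 216.0], 0.87, [570.7, -20.3])]
reject_mid [([337.0, 191.0], 0.76, [567.4, -24.9])]
push_top [([272.0, 154.0], 0.75, [418.0, 0.3]), ([300.0, 193.0], 0.71, [566.5, 2.8]), ([296.0, 215.0], 0.61, [617.5, -38.6])]
push_top [([330.0, 240.0], 0.86, [437.2, -3.4]), ([246.0, 175.0], 0.57, [596.2, 203.9])]
catch_tab [([316.0, 258.0], 0.58, [699.4, -30.1])]
catch_tab [([338.0, 144.0], 0.5, [701.8, -27.3])]
bin_in [([175.0, 259.0], 0.88, [466.7, -354.9])]
bin_in [([451.0, 228.0], 0.76, [470.7, -359.3])]
rack [([395.0, 177.0], 0.6, [557.9, 351.9])]
rack [([214.0, 196.0], 0.57, [565.6, 337.6])]
reg1_mid []
reg1_mid []
reject_mid [([269.0, 199.0, 320.0, 227.0], 0.57)]
reject_mid [([322.0, 166.0, 356.0, 216.0], 0.88), ([298.0, 151.0, 372.0, 255.0], 0.31)]
bin_in [([131.0, 209.0, 216.0, 304.0], 0.85)]
bin_in [([424.0, 185.0, 485.0, 270.0], 0.89), ([298.0, 151.0, 375.0, 252.0], 0.52)]
```

View pics/z1.png

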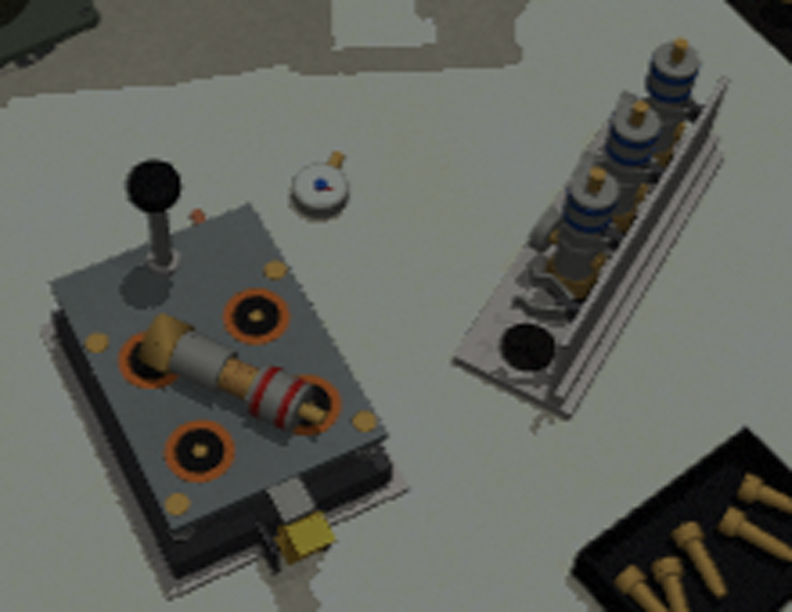

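View pics/z2.png

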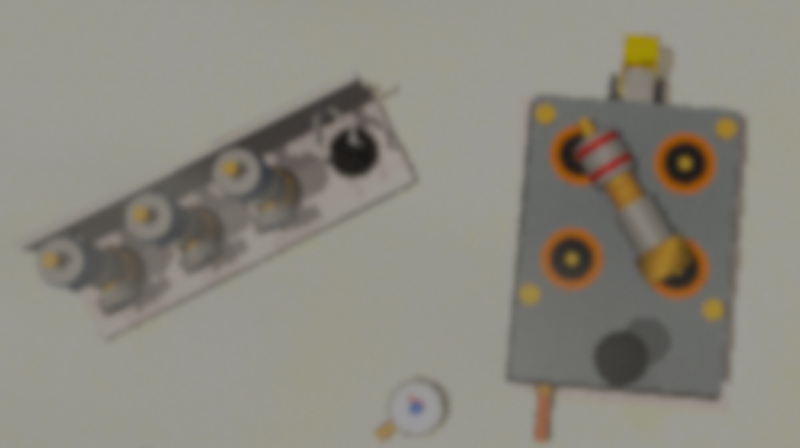

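```bash
cat > meas.py <<'E'
from h import *
np.set_printoptions(precision=1,suppress=True)
def bestmask(c,n):
    m=cut_out(c,n); return m
def reject(z,c,name=''):
    for m in cut_out(c,'reject_mid')[:2]:
        mk=np.array(m['mask']).astype(np.uint8)
        if mk.sum()<20: continue
        cs,_=cv2.findContours(mk,cv2.RETR_EXTERNAL,cv2.CHAIN_APPROX_NONE)
        k=max(cs,key=cv2.contourArea)
        ys,xs=np.nonzero(mk)
        P=np.array([atz(c,(x,y),z)[:2] for x,y in zip(xs,ys)])
        mu=P.mean(0);u,s,v=np.linalg.svd(P-mu,full_matrices=False);d=v[0]
        q=(P-mu)@d; mid=mu+d*(q.min()+q.max())/2
        print(name,'rej conf %.2f'%m['confidence'],'mid',mid,'len %.0f'%(q.max()-q.min()),'ang %.1f'%np.degrees(np.arctan2(d[1],d[0])),'wid %.0f'%np.ptp((P-mu)@v[1]))
def binm(c,name=''):
    for m in cut_out(c,'bin_in')[:1]:
        mk=np.array(m['mask']).astype(np.uint8)
        ys,xs=np.nonzero(mk)
        P=np.array([atz(c,(x,y),35)[:2] for x,y in zip(xs,ys)],np.float32)
        r=cv2.minAreaRect(P); print(name,'bin conf %.2f'%m['confidence'],r)
E
python3 - <<'E'
from meas import *
a=vision.camera('scene');b=vision.camera('top')
reject(105,a,'s');reject(105,b,'t');binm(a,'s');binm(b,'t')
s=manip.observe();print(s['tool_rot'],s['tcp_pos'])
E
```

```text
s rej conf 0.93 mid [565.3 -19.2] len 155 ang 30.0 wid 46
t rej conf 0.79 mid [567.7 -22.2] len 151 ang -149.2 wid 46
t rej conf 0.60 mid [691.8 -32.4] len 33 ang -134.1 wid 31
s bin conf 0.84 ((465.2036437988281, -356.93365478515625), (157.4848175048828, 258.7381591796875), 86.47184753417969)
t bin conf 0.56 ((467.7030334472656, -359.0649108886719), (173.1215057373047, 230.97898864746094), 87.3823013305664)
[[ 0.4  0.9  0. ]
 [ 0.9 -0.4  0. ]
 [ 0.   0.  -1. ]] [208.4 535.9 205.5]
```

```bash
cat > go.py <<'E'
import sys
from h import *
from scipy.spatial.transform import Rotation as Ro
def target_R(yaw):
    a=np.radians(yaw); x=np.array([np.cos(a),np.sin(a),0]); z=np.array([0,0,-1.]); return np.column_stack([x,np.cross(z,x),z])
def go(x,y,z,yaw):
    s=manip.observe(); R=np.array(s['tool_rot']); p=np.array(s['tcp_pos'])
    dp=R.T@(np.array([x,y,z])-p); tv=Ro.from_matrix(R.T@target_R(yaw)).as_rotvec(degrees=True)
    cy=np.degrees(np.arctan2(R[1,0],R[0,0]))
    print('t %.1f tcp'%s['time_s'],p.round(1),'yaw %.1f'%cy,'w %.2f'%s['gripper_width'],'F',np.array(s['wrist_force']).round(1),'| dp',dp.round(1).tolist(),'turn',tv.round(1).tolist(),'j6 %.0f'%s['joint_positions'][5])
if __name__=='__main__':
    a=[float(v) for v in sys.argv[1:5]]; go(*a)
E
python3 go.py 542 -35.5 300 -60
```

```text
t 2.7 tcp [208.4 535.9 205.5] yaw 68.8 w 1.00 F [-0.7  0.3  0.3] | dp [-411.7, 518.0, -94.5] turn [0.0, -0.0, 128.8] j6 -9
```

Request:
play_rows(dp=[[0,0,-60],[-20,30,-95],[-60,75,-95],[-100,125,-95],[-140,175,-95]], turn=[[0,0,0],[0,0,10],[0,0,20],[0,0,30],[0,0,40]], gripper=[0,0,0,0,0])

```text
time_s: 3.32
tcp_pos: [319.9, 343.1, 300.8]
tool_rot: [[0.879, 0.477, 0.001], [0.477, -0.879, 0.001], [0.001, 0.0, -1.0]]
wrist_force: [0.8, -0.4, 0.3]
gripper_width: 1.004
```

```bash
python3 go.py 542 -35.5 300 -60
```

```text
t 3.3 tcp [319.9 343.1 300.8] yaw 28.5 w 1.00 F [ 0.8 -0.4  0.3] | dp [14.7, 438.7, 0.8] turn [-0.1, -0.1, 88.5] j6 8
```

Request:
play_rows(dp=[[2,55,0],[4,110,0],[6,165,0],[8,220,0],[10,275,0]], turn=[[0,0,10],[0,0,20],[0,0,30],[0,0,40],[0,0,50]], gripper=[0,0,0,0,0])

```text
time_s: 3.95
tcp_pos: [460.5, 104.5, 301.1]
tool_rot: [[0.928, -0.372, 0.002], [-0.372, -0.928, 0.001], [0.002, -0.001, -1.0]]
wrist_force: [0.6, -0.0, 0.5]
gripper_width: 0.996
```

```bash
python3 go.py 542 -35.5 200 -60
```

```text
t 4.0 tcp [460.5 104.5 301.1] yaw -21.9 w 1.00 F [ 0.6 -0.   0.5] | dp [127.6, 99.7, 101.2] turn [-0.1, -0.1, 38.1] j6 24
```

Request:
play_rows(dp=[[40,30,0],[80,60,0],[110,85,0],[127,100,40],[127,100,90]], turn=[[0,0,10],[0,0,20],[0,0,30],[0,0,38],[0,0,38]], gripper=[0,0,0,0,0])

```text
time_s: 4.58
tcp_pos: [543.3, -37.7, 211.6]
tool_rot: [[0.499, -0.867, 0.006], [-0.867, -0.499, -0.001], [0.004, -0.005, -1.0]]
wrist_force: [-0.3, 0.3, -0.1]
gripper_width: 1.0
```

```bash
python3 go.py 542 -35.5 91 -60
python3 - <<'E'
from meas import *
a=vision.camera('scene');b=vision.camera('top');save(a,'s1');save(b,'t1')
reject(105,a);reject(105,b)
E
```

```text
t 4.6 tcp [543.3 -37.7 211.6] yaw -60.1 w 1.00 F [-0.3  0.3 -0.1] | dp [-3.0, 0.6, 120.5] turn [-0.3, -0.2, -0.1] j6 47
 rej conf 0.70 mid [567.  -18.6] len 152 ang 31.4 wid 44
 rej conf 0.63 mid [ 737.  -326.7] len 184 ang -88.0 wid 27
```

View pics/s1.png

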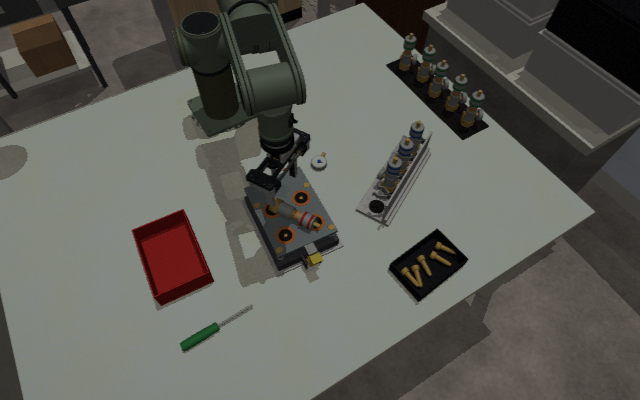

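Request:
play_rows(dp=[[-3,0,50],[-3,0,90],[-3,0,110],[-3,0,119],[-3,0,120]], turn=[[0,0,0],[0,0,0],[0,0,0],[0,0,0],[0,0,0]], gripper=[0,0,0,0,0])

```text
time_s: 5.4
tcp_pos: [541.1, -32.7, 92.9]
tool_rot: [[0.503, -0.864, 0.004], [-0.864, -0.503, 0.001], [0.001, -0.003, -1.0]]
wrist_force: [-0.1, -0.2, -0.2]
gripper_width: 1.002
```

Request:
play_rows(dp=[[0,0,0],[0,0,0],[0,0,0],[0,0,0],[0,0,0]], turn=[[0,0,0],[0,0,0],[0,0,0],[0,0,0],[0,0,0]], gripper=[1,1,1,1,1])

```text
time_s: 6.02
tcp_pos: [541.0, -32.7, 92.9]
tool_rot: [[0.503, -0.865, 0.003], [-0.865, -0.503, 0.001], [0.001, -0.003, -1.0]]
wrist_force: [0.2, -0.6, 0.1]
gripper_width: 0.505
```

Request:
play_rows(dp=[[0,0,0],[0,0,0],[0,0,0],[0,0,-5],[0,0,-10]], turn=[[0,0,0],[0,0,0],[0,0,0],[0,0,0],[0,0,0]], gripper=[1,1,1,1,1])

```text
time_s: 6.65
tcp_pos: [540.3, -32.4, 102.7]
tool_rot: [[0.503, -0.865, 0.002], [-0.865, -0.503, 0.001], [0.0, -0.002, -1.0]]
wrist_force: [-0.3, 0.3, -3.0]
gripper_width: 0.374
```

Request:
play_rows(dp=[[0,0,-30],[0,0,-60],[0,0,-90],[0,0,-110],[0,0,-120]], turn=[[0,0,0],[0,0,0],[0,0,0],[0,0,0],[0,0,0]], gripper=[1,1,1,1,1])

```text
time_s: 7.28
tcp_pos: [540.6, -32.5, 224.2]
tool_rot: [[0.503, -0.864, 0.004], [-0.864, -0.503, 0.001], [0.001, -0.004, -1.0]]
wrist_force: [-0.3, -0.1, -3.1]
gripper_width: 0.377
```

```bash
python3 - <<'E'
from meas import *
a=vision.camera('scene');b=vision.camera('top');save(a,'s2');save(b,'t2')
binm(a);binm(b)
for c in (a,b): print([(m['position'],m['confidence'],atz(c,m['position'],4)) for m in mark_of(c,'bin_in')[:2]])
E
python3 go.py 438 -359 200 -93
```

```text
bin conf 0.84 ((465.2752685546875, -357.6748352050781), (155.3627166748047, 257.94781494140625), 86.28832244873047)
 bin conf 0.62 ((469.57659912109375, -360.00347900390625), (175.35336303710938, 226.1846923828125), 86.54869079589844)
[([176.2, 258.9], 0.97, array([ 468. , -351.6,    4. ])), ([315.2, 164.0], 0.48, array([383.1, 158.9,   4. ]))]
[([451.1, 229.7], 0.82, array([ 466.9, -358.6,    4. ]))]
t 7.6 tcp [539.2 -32.3 221.2] yaw -59.8 w 0.37 F [-0.3  0.2 -2.1] | dp [231.6, 251.7, 20.7] turn [0.0, 0.1, 33.2] j6 47
```

View pics/s2.png

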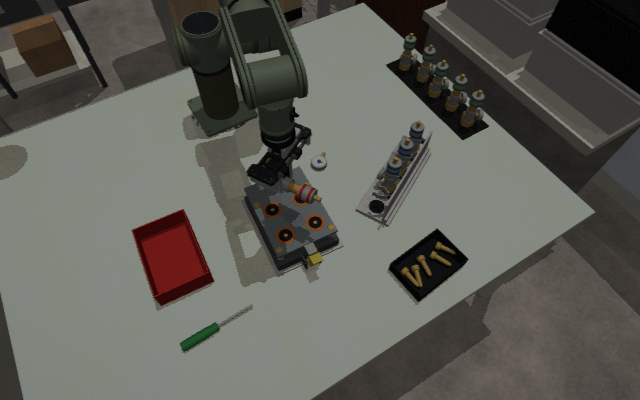

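Request:
play_rows(dp=[[45,50,0],[90,100,0],[135,150,0],[180,200,0],[220,240,0]], turn=[[0,0,7],[0,0,14],[0,0,21],[0,0,28],[0,0,33]], gripper=[1,1,1,1,1])

```text
time_s: 8.2
tcp_pos: [444.5, -331.7, 219.7]
tool_rot: [[-0.053, -0.999, -0.001], [-0.999, 0.053, 0.003], [-0.003, 0.002, -1.0]]
wrist_force: [0.7, -0.7, -1.4]
gripper_width: 0.376
```

```bash
python3 go.py 438 -357 35 -93;  python3 - <<'E'
from meas import *
a=vision.camera('scene');save(a,'s3')
binm(a)
E
```

```text
t 8.2 tcp [ 444.5 -331.7  219.7] yaw -93.0 w 0.38 F [ 0.7 -0.7 -1.4] | dp [26.1, 4.9, 184.6] turn [0.1, 0.2, -0.0] j6 47
 bin conf 0.73 ((463.89306640625, -357.38482666015625), (155.71295166015625, 259.6083984375), 86.07376098632812)
```

View pics/s3.png

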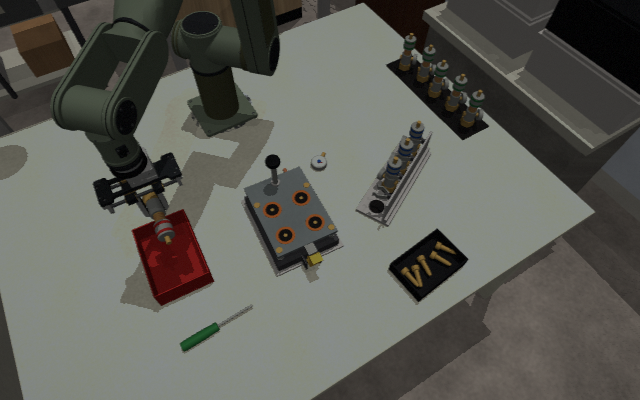

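Request:
play_rows(dp=[[26,5,40],[26,5,90],[26,5,140],[26,5,180],[26,5,200]], turn=[[0,0,0],[0,0,0],[0,0,0],[0,0,0],[0,0,0]], gripper=[1,1,1,1,1])

```text
time_s: 8.93
tcp_pos: [434.2, -358.8, 15.7]
tool_rot: [[-0.057, -0.998, -0.007], [-0.998, 0.057, 0.005], [-0.005, 0.007, -1.0]]
wrist_force: [0.2, -1.4, -2.3]
gripper_width: 0.378
```

Request:
play_rows(dp=[[0,0,0],[0,0,0],[0,0,0],[0,0,0],[0,0,0]], turn=[[0,0,0],[0,0,0],[0,0,0],[0,0,0],[0,0,0]], gripper=[1,0.3,0.3,0.3,0.3])

```text
time_s: 9.55
tcp_pos: [434.8, -359.3, 16.6]
tool_rot: [[-0.057, -0.998, -0.006], [-0.998, 0.057, 0.004], [-0.004, 0.006, -1.0]]
wrist_force: [0.4, -0.1, 0.5]
gripper_width: 0.699
```

Request:
play_rows(dp=[[0,0,-20],[0,0,-60],[0,0,-120],[0,0,-180],[0,0,-240]], turn=[[0,0,0],[0,0,0],[0,0,0],[0,0,0],[0,0,0]], gripper=[0.3,0.3,0.3,0.3,0.3])

```text
time_s: 10.18
tcp_pos: [436.0, -360.1, 258.9]
tool_rot: [[-0.057, -0.998, -0.005], [-0.998, 0.057, 0.003], [-0.003, 0.006, -1.0]]
wrist_force: [0.7, -1.0, -0.3]
gripper_width: 0.701
```

```bash
cat > fit.py <<'E'
from meas import *
from scipy.optimize import least_squares
def collect(n,N=4):
    obs=[]
    for i in range(N):
        for nm in('scene','top'):
            c=vision.camera(nm)
            obs.append((c,[(np.array(m['position']),m['confidence']) for m in mark_of(c,n) if m['confidence']>.4]))
    return obs
def fitmodel(obs,pts,x0,tol=15):
    # pts: Nx3 local (x,y,z); pose x,y,deg
    pts=np.array(pts,float)
    def W(p):
        a=np.radians(p[2]);c,s=np.cos(a),np.sin(a)
        return np.column_stack([p[0]+c*pts[:,0]-s*pts[:,1],p[1]+s*pts[:,0]+c*pts[:,1],pts[:,2]])
    p=np.array(x0,float)
    for it in range(4):
        pairs=[];w=W(p)
        for c,ms in obs:
            for q,cf in ms:
                d=[np.linalg.norm(proj(c,X)-q) for X in w]
                k=int(np.argmin(d))
                if d[k]<tol/(it+1)+3: pairs.append((c,q,k))
        f=lambda p:np.concatenate([proj(c,W(p)[k])-q for c,q,k in pairs])
        r=least_squares(f,p,loss='soft_l1');p=r.x
    return p,W(p),np.sqrt(np.mean(f(p)**2)),len(pairs)
E
python3 - <<'E'
from fit import *
o=collect('clip1'); 
for sub,n in((o,'both'),(o[0::2],'scene'),(o[1::2],'top')):
    p,w,r,k=fitmodel(sub,[[0,y,91] for y in(-120,-40,40,120)],[563,337,25.9]);print('rack',n,p,'rms %.1f n %d'%(r,k));
    if n=='both': print(w)
o=collect('reg2_mid')
for sub,n in((o,'both'),(o[0::2],'scene'),(o[1::2],'top')):
    try:
        p,w,r,k=fitmodel(sub,[[0,y,87] for y in(-40,40,120)],[563,337,25.9]);print('reg',n,p,'rms %.1f n %d'%(r,k))
    except Exception as e: print(e)
o=collect('pad1')
for sub,n in((o,'both'),(o[0::2],'scene'),(o[1::2],'top')):
    p,w,r,k=fitmodel(sub,[[sx,sy,85] for sx in(-45,45) for sy in(-45,45)],[556,-21,-5]);print('pad',n,p,'rms %.1f n %d'%(r,k));
    if n=='both': print(w)
a=vision.camera('scene');b=vision.camera('top');save(a,'s4');save(b,'t4')
def hs(c,mask,z):
    n,l,st,ce=cv2.connectedComponentsWithStats(mask.astype(np.uint8))
    return [(ce[i].round(1).tolist(),int(st[i,4]),atz(c,ce[i],z)[:2].round(1).tolist()) for i in range(1,n) if st[i,4]>8]
for c in(a,b):
    h=cv2.cvtColor(c['frame'],cv2.COLOR_RGB2HSV).astype(int)
    m=(h[...,0]>=3)&(h[...,0]<=15)&(h[...,1]>150)&(h[...,2]>70)
    m=cv2.morphologyEx(m.astype(np.uint8),cv2.MORPH_CLOSE,np.ones((9,9)))
    print('orange',hs(c,m,85))
reject(24,a,'s');reject(24,b,'t')
E
```

```text
rack both [561.8 340.2  25.6] rms 2.0 n 32
[[613.6 231.9  91. ]
 [579.1 304.1  91. ]
 [544.5 376.3  91. ]
 [510.  448.4  91. ]]
rack scene [561.7 341.6  25.9] rms 1.7 n 16
rack top [561.5 338.6  25. ] rms 2.3 n 16
reg both [564.4 333.7  30.3] rms 1.8 n 9
reg scene [562.4 338.4  32.3] rms 1.5 n 5
reg top [582.4 335.8   2.9] rms 1.3 n 4
pad both [556.4 -21.5  -5. ] rms 1.6 n 30
[[507.6 -62.3  85. ]
 [515.5  27.3  85. ]
 [597.2 -70.2  85. ]
 [605.2  19.4  85. ]]
pad scene [557.4 -19.2  -3.8] rms 1.5 n 15
pad top [554.7 -23.3  -6.3] rms 1.5 n 15
orange [([300.6, 197.5], 214, [516.7, 29.1]), ([271.5, 209.7], 144, [509.6, -61.7]), ([314.7, 222.1], 148, [606.6, 21.9]), ([285.3, 235.1], 156, [600.2, -67.3]), ([172.2, 254.5], 33, [497.0, -350.7])]
orange [([546.1, 14.7], 14, [1077.3, -622.1]), ([485.1, 53.7], 59, [961.7, -444.4]), ([320.9, 177.8], 259, [605.8, 19.4]), ([353.6, 180.6], 260, [598.3, -70.3]), ([485.0, 198.0], 9, [550.9, -425.5]), ([318.7, 210.0], 153, [517.1, 25.4]), ([454.5, 207.0], 64, [526.4, -342.7]), ([351.5, 213.2], 179, [508.5, -63.9]), ([452.6, 246.9], 306, [419.0, -333.5]), ([426.0, 245.0], 13, [423.7, -262.9]), ([475.2, 267.6], 37, [364.6, -391.2])]
s rej conf 0.70 mid [ 456.9 -358.5] len 160 ang -3.8 wid 39
t rej conf 0.80 mid [ 461.9 -360.4] len 151 ang 175.2 wid 46
t rej conf 0.16 mid [563.  348.9] len 353 ang -63.1 wid 121
```

View pics/s4.png

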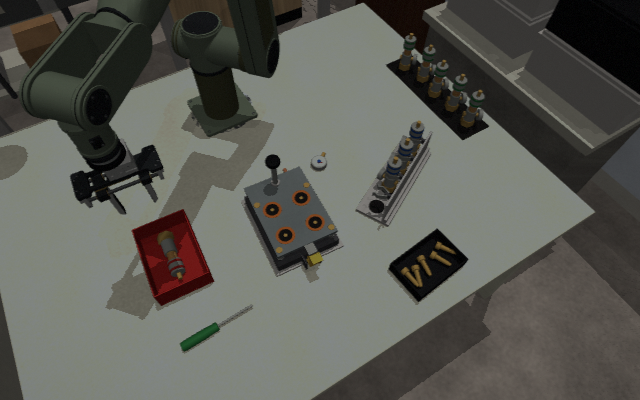

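View pics/t4.png

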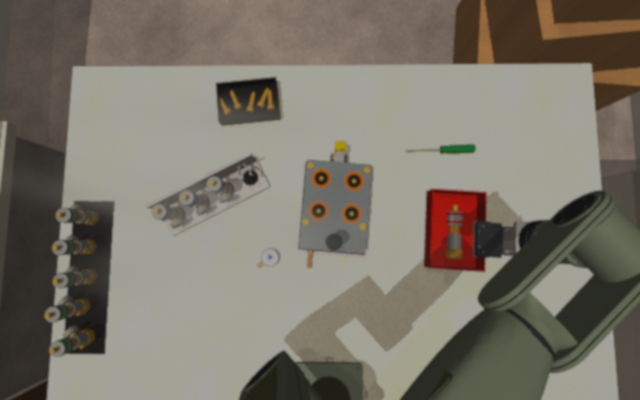

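```bash
python3 - <<'E'
from h import *
np.set_printoptions(precision=1,suppress=True)
a=vision.camera('scene');b=vision.camera('top')
for X in((579.1,304.1),(544.5,376.3),(510,448.4)): print(proj(a,[*X,162]),proj(b,[*X,162]))
for p in((395.8,159.4),(407.5,141.1),(418.9,123.1)): print('s',atz(a,p,160)[:2])
for p in((232,170),(147,215),(58,261)): q=(140+p[0]/3.2,130+p[1]/3.2);print('t',np.array(q),atz(b,q,162)[:2])
cv2.imwrite('pics/z5.png',cv2.resize(cv2.cvtColor(a['frame'][110:225,345:445],cv2.COLOR_RGB2BGR),None,fx=5,fy=5,interpolation=cv2.INTER_CUBIC))
E
python3 go.py 579.1 304.1 300 -64.4
```

```text
[395.2 156.5] [209.8 183.3]
[407.9 138.4] [181.3 196.7]
[420.  121.3] [152.6 210.1]
s [587.1 300.7]
s [550.8 370.3]
s [512.7 442.7]
t [212.5 183.1] [579.6 297.1]
t [185.9 197.2] [543.2 364.2]
t [158.1 211.6] [506.2 434.1]
t 12.9 tcp [ 436.2 -360.3  256.6] yaw -93.3 w 0.70 F [-0.   0.8 -0.2] | dp [-671.6, -104.6, -41.6] turn [0.3, 0.3, -28.9] j6 45
```

View pics/z5.png

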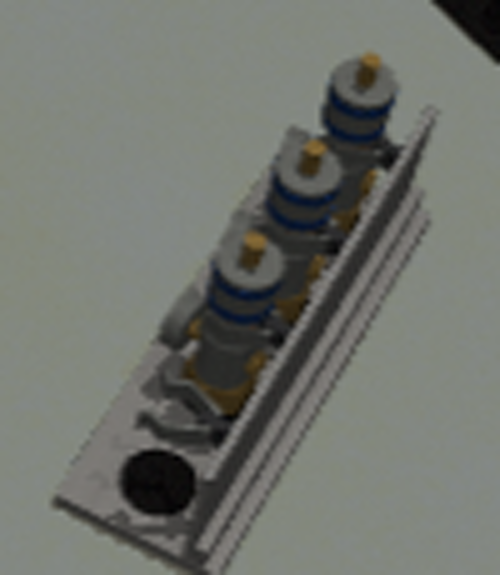

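Run:
```python
from fit import *
b=vision.camera('top')
cv2.imwrite('pics/z6.png',cv2.resize(cv2.cvtColor(b['frame'][145:240,140:280],cv2.COLOR_RGB2BGR),None,fx=5,fy=5,interpolation=cv2.INTER_CUBIC))
```

```text
(no output)
```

View pics/z6.png

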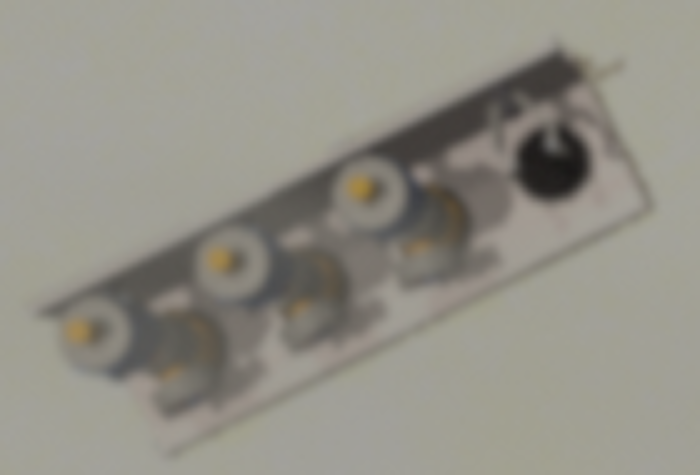

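Run:
```python
from fit import *
a=vision.camera('scene');b=vision.camera('top')
S=lambda p:np.array(p)/5+(345,110)-.4
T=lambda p:np.array(p)/5+(140,145)-.4
s=[((255,237),0),((314,144),1),((370,58),2),((247,262),3),((306,170),4),((363,84),5),((158,482),6)]
t=[((360,187),0),((220,258),1),((79,330),2),((370,195),3),((235,265),4),((97,335),5),((552,160),6)]
pts=np.array([[0,y,162] for y in(-40,40,120)]+[[0,y,144] for y in(-40,40,120)]+[[0,-120,12]],float)
obs=[(a,S(p),k) for p,k in s]+[(b,T(p),k) for p,k in t]
def W(p):
    r=np.radians(p[2]);c,q=np.cos(r),np.sin(r)
    return np.column_stack([p[0]-q*pts[:,1],p[1]+c*pts[:,1],pts[:,2]])
for sub,n in((obs,'both'),(obs[:7],'s'),(obs[7:],'t')):
    f=lambda p:np.concatenate([proj(c,W(p)[k])-q for c,q,k in sub])
    r=least_squares(f,[562,340,25.6]);print(n,r.x,'rms',np.sqrt(np.mean(r.fun**2)));
    if n=='both': print(W(r.x)[:3],r.fun.reshape(-1,2))
for i in range(6): print(pts[i],tri((a,S(s[i][0])),(b,T(t[i][0]))))
```

```text
both [564.1 335.8  27.8] rms 0.5294952331972479
[[582.7 300.4 162. ]
 [545.4 371.1 162. ]
 [508.1 441.9 162. ]] [[-0.7  0.9]
 [-0.7  0.9]
 [-0.7  0.6]
 [-0.1 -0.2]
 [-0.2 -0.3]
 [-0.6 -0.5]
 [-0.6  0.4]
 [-0.3 -0.1]
 [-0.3  0.1]
 [-0.3  0.2]
 [-0.4 -0.7]
 [-0.9 -0.5]
 [-0.9 -0.3]
 [-0.1  0.3]]
s [564.  337.6  27.6] rms 0.41523736622665436
t [563.8 334.5  27.9] rms 0.30981787920232384
[  0. -40. 162.] (array([582.7, 300.1, 165.7]), [1.6765414284530082, 1.676541428453005])
[  0.  40. 162.] (array([545.9, 370.3, 166.4]), [1.5676108680111136, 1.5676108680112941])
[  0. 120. 162.] (array([509. , 441.4, 164.9]), [1.439953590122533, 1.4399535901225333])
[  0. -40. 144.] (array([581.7, 301. , 141.3]), [0.8922463041171315, 0.892246304117198])
[  0.  40. 144.] (array([544.9, 371. , 141.6]), [1.4239302708658352, 1.4239302708660169])
[  0. 120. 144.] (array([508.3, 442.7, 140.5]), [1.6980412121040862, 1.6980412121039279])
```

```bash
python3 go.py 582.7 300.4 300 27.8
```

```text
t 13.0 tcp [ 436.2 -360.3  256.6] yaw -93.3 w 0.70 F [ 0.1  0.1 -0.4] | dp [-668.1, -108.3, -41.6] turn [-0.0, 0.5, -121.1] j6 45
```

Request:
play_rows(dp=[[-50,-8,-30],[-105,-17,-42],[-160,-26,-42],[-215,-35,-42],[-270,-44,-42]], turn=[[0,0,-10],[0,0,-20],[0,0,-30],[0,0,-40],[0,0,-50]], gripper=[0.3,0.3,0.3,0.3,0.3])

```text
time_s: 13.65
tcp_pos: [496.0, -91.7, 299.6]
tool_rot: [[0.732, -0.681, -0.005], [-0.681, -0.732, 0.004], [-0.006, 0.001, -1.0]]
wrist_force: [1.1, 0.2, 0.9]
gripper_width: 0.697
```

```bash
python3 go.py 582.7 300.4 300 27.8
```

```text
t 13.7 tcp [496.  -91.7 299.6] yaw -43.0 w 0.70 F [1.1 0.2 0.9] | dp [-203.7, -346.1, 0.6] turn [-0.2, 0.3, -70.8] j6 23
```

Request:
play_rows(dp=[[-30,-52,0],[-60,-104,0],[-90,-156,0],[-120,-208,0],[-150,-255,0]], turn=[[0,0,-10],[0,0,-20],[0,0,-30],[0,0,-40],[0,0,-50]], gripper=[0.3,0.3,0.3,0.3,0.3])

```text
time_s: 14.28
tcp_pos: [560.2, 199.3, 300.4]
tool_rot: [[0.992, 0.129, -0.005], [0.129, -0.992, 0.004], [-0.004, -0.004, -1.0]]
wrist_force: [1.4, -0.8, 0.0]
gripper_width: 0.696
```

```bash
python3 go.py 582.7 300.4 220 27.8
```

```text
t 14.3 tcp [560.2 199.3 300.4] yaw 7.4 w 0.70 F [ 1.4 -0.8  0. ] | dp [35.6, -97.1, 80.7] turn [-0.3, 0.2, -20.4] j6 4
```

Request:
play_rows(dp=[[12,-35,0],[26,-70,0],[35,-95,20],[35,-97,60],[35,-97,80]], turn=[[0,0,-10],[0,0,-20],[0,0,-20],[0,0,-20],[0,0,-20]], gripper=[0.3,0.3,0.3,0.3,0.3])

```text
time_s: 14.9
tcp_pos: [580.7, 300.3, 217.7]
tool_rot: [[0.887, 0.461, -0.008], [0.461, -0.887, 0.002], [-0.007, -0.006, -1.0]]
wrist_force: [0.3, 0.5, -0.6]
gripper_width: 0.699
```

```bash
python3 - <<'E'
from h import *
a=vision.camera('scene');b=vision.camera('top')
Z=lambda c,r:cv2.resize(cv2.cvtColor(c['frame'][r[0]:r[1],r[2]:r[3]],cv2.COLOR_RGB2BGR),(400,400),interpolation=cv2.INTER_CUBIC)
cv2.imwrite('pics/z7.png',np.hstack([Z(a,(80,220,330,470)),Z(b,(130,270,130,270))]))
E
python3 go.py 582.7 300.4 110 27.8
```

```text
t 15.0 tcp [580.2 299.4 217.2] yaw 27.4 w 0.70 F [-0.7 -0.4  0. ] | dp [3.7, 0.9, 107.2] turn [-0.4, 0.5, -0.4] j6 -8
```

View pics/z7.png

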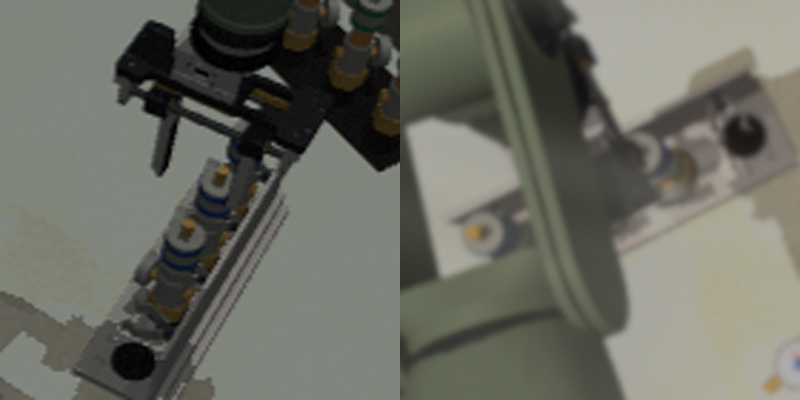

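Request:
play_rows(dp=[[4,1,40],[4,1,75],[4,1,95],[4,1,105],[4,1,106]], turn=[[0,0,0],[-0.4,0.5,-0.4],[-0.4,0.5,-0.4],[-0.4,0.5,-0.4],[-0.4,0.5,-0.4]], gripper=[0.3,0.3,0.3,0.3,0.3])

```text
time_s: 15.62
tcp_pos: [583.7, 300.4, 111.9]
tool_rot: [[0.885, 0.466, 0.001], [0.466, -0.885, -0.0], [0.001, 0.001, -1.0]]
wrist_force: [0.3, -0.0, -0.1]
gripper_width: 0.697
```

```bash
python3 - <<'E'
from h import *
a=vision.camera('scene');b=vision.camera('top')
Z=lambda c,r:cv2.resize(cv2.cvtColor(c['frame'][r[0]:r[1],r[2]:r[3]],cv2.COLOR_RGB2BGR),(400,400),interpolation=cv2.INTER_CUBIC)
cv2.imwrite('pics/z8.png',np.hstack([Z(a,(90,190,350,450)),Z(b,(130,250,130,250))]))
E
python3 go.py 582.7 300.4 110 27.8
```

```text
t 15.7 tcp [584.2 300.8 112.8] yaw 27.8 w 0.70 F [ 0.7  0.  -0.3] | dp [-1.5, -0.4, 2.8] turn [0.1, -0.1, -0.0] j6 -8
```

View pics/z8.png

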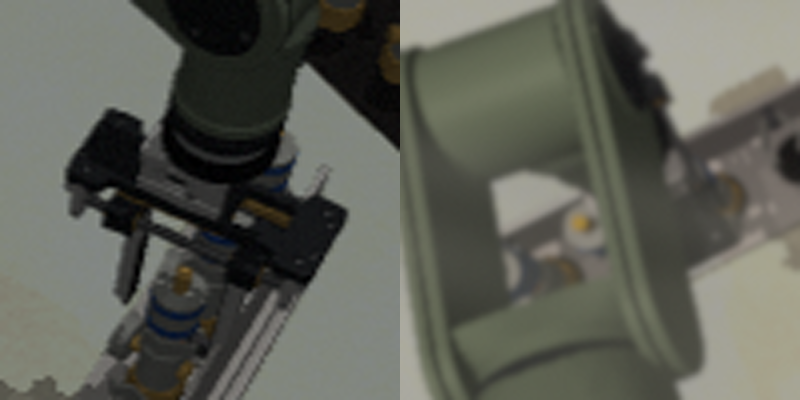

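Run:
```python
from h import *
a=vision.camera('scene')
for k in(-33,-40,0,33,40): 
    X=[584.2+.885*k,300.8+.466*k,112.8]; print(k,(proj(a,X)-(350,90))*4)
for X in([582.7,300.4,162],[545.4,371.1,162]):print((proj(a,X)-(350,90))*4)
cv2.imwrite('pics/z9.png',cv2.resize(cv2.cvtColor(a['frame'][90:200,340:450],cv2.COLOR_RGB2BGR),(700,700),interpolation=cv2.INTER_CUBIC))
```

```text
-33 [129.71050063 295.84609261]
-40 [121.1526147  291.89768019]
0 [170.4089827  314.62343943]
33 [211.70126352 333.67475138]
40 [220.53780377 337.75172851]
[179.61191355 271.7514619 ]
[226.84677684 197.26960149]
```

View pics/z9.png

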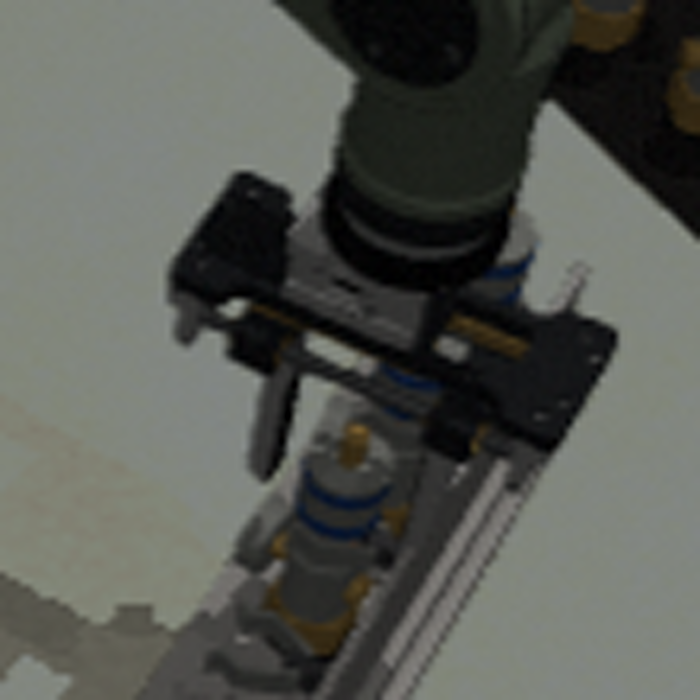

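Request:
play_rows(dp=[[-1,0,2],[-1,0,2],[-1,0,2],[-1,0,2],[-1,0,2]], turn=[[0,0,0],[0,0,0],[0,0,0],[0,0,0],[0,0,0]], gripper=[1,1,1,1,1])

```text
time_s: 16.4
tcp_pos: [583.4, 300.4, 111.2]
tool_rot: [[0.885, 0.466, 0.003], [0.466, -0.885, 0.0], [0.003, 0.001, -1.0]]
wrist_force: [-0.5, 0.3, 1.2]
gripper_width: 0.425
```

Request:
play_rows(dp=[[0,0,0],[0,0,0],[0,0,0],[0,0,0],[0,0,0]], turn=[[0,0,0],[0,0,0],[0,0,0],[0,0,0],[0,0,0]], gripper=[1,1,1,1,1])

```text
time_s: 17.02
tcp_pos: [583.4, 300.4, 111.2]
tool_rot: [[0.885, 0.466, 0.003], [0.466, -0.885, 0.0], [0.003, 0.001, -1.0]]
wrist_force: [-0.3, 0.1, 1.1]
gripper_width: 0.418
```

Request:
play_rows(dp=[[-5,0,-0.5],[-11,0,-0.5],[-17,0,-0.5],[-24,0,-0.5],[-32,0,-0.5]], turn=[[0,0,0],[0,0,0],[0,0,0],[0,0,0],[0,0,0]], gripper=[1,1,1,1,1])

```text
time_s: 17.65
tcp_pos: [554.4, 285.1, 111.2]
tool_rot: [[0.885, 0.466, 0.003], [0.466, -0.885, -0.0], [0.002, 0.001, -1.0]]
wrist_force: [2.7, 1.2, -1.3]
gripper_width: 0.42
```

Request:
play_rows(dp=[[-8,0,0],[-16,0,0],[-24,0,0],[-28,0,0],[-28,0,0]], turn=[[0,0,0],[0,0,0],[0,0,0],[0,0,0],[0,0,0]], gripper=[1,1,1,1,1])

```text
time_s: 18.27
tcp_pos: [528.8, 271.7, 111.1]
tool_rot: [[0.885, 0.466, 0.001], [0.466, -0.885, -0.001], [0.001, 0.001, -1.0]]
wrist_force: [-0.6, 0.2, 1.1]
gripper_width: 0.422
```

```bash
python3 - <<'E'
from h import *
a=vision.camera('scene')
cv2.imwrite('pics/z10.png',cv2.resize(cv2.cvtColor(a['frame'][90:220,330:460],cv2.COLOR_RGB2BGR),(600,600),interpolation=cv2.INTER_CUBIC))
E
python3 go.py 599 -69 350 27.8
```

```text
t 18.3 tcp [528.9 271.7 111.1] yaw 27.8 w 0.42 F [-1.7 -0.6  0.2] | dp [-96.7, 334.4, -238.6] turn [0.1, -0.0, -0.0] j6 -9
```

View pics/z10.png

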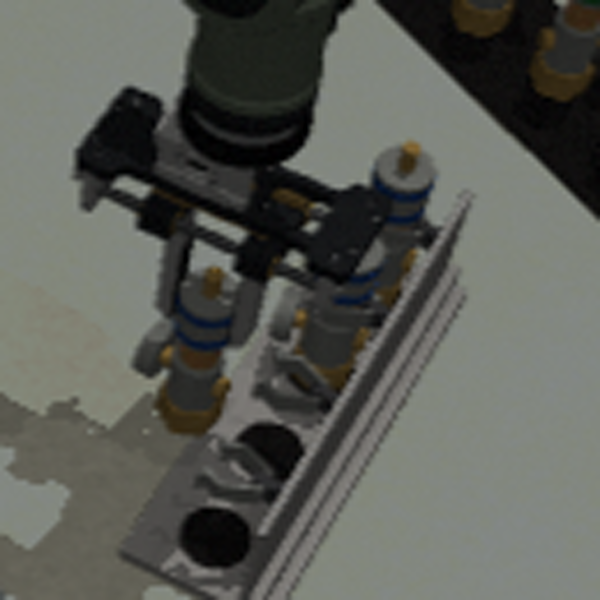

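Request:
play_rows(dp=[[0,0,-25],[0,0,-60],[0,0,-105],[0,0,-145],[0,0,-170]], turn=[[0,0,0],[0,0,0],[0,0,0],[0,0,0],[0,0,0]], gripper=[1,1,1,1,1])

```text
time_s: 18.95
tcp_pos: [529.2, 272.0, 283.0]
tool_rot: [[0.885, 0.466, 0.002], [0.466, -0.885, -0.0], [0.002, 0.001, -1.0]]
wrist_force: [-0.5, 0.0, -3.1]
gripper_width: 0.421
```

Request:
play_rows(dp=[[-10,35,0],[-25,85,0],[-40,135,0],[-54,185,0],[-69,235,0]], turn=[[0,0,0],[0,0,0],[0,0,0],[0,0,0],[0,0,0]], gripper=[1,1,1,1,1])

```text
time_s: 19.58
tcp_pos: [577.4, 30.4, 282.3]
tool_rot: [[0.885, 0.466, 0.001], [0.466, -0.885, -0.0], [0.0, 0.0, -1.0]]
wrist_force: [0.5, 0.3, -3.4]
gripper_width: 0.422
```

```bash
python3 go.py 599 -69 230 27.8
```

```text
t 19.6 tcp [577.4  30.4 282.3] yaw 27.8 w 0.42 F [ 0.5  0.3 -3.4] | dp [-27.3, 98.0, 52.3] turn [0.0, -0.0, -0.0] j6 -33
```

Request:
play_rows(dp=[[-12,40,0],[-22,78,10],[-27,98,30],[-27,98,55],[-27,98,72]], turn=[[0,0,0],[0,0,0],[0,0,0],[0,0,0],[0,0,0]], gripper=[1,1,1,1,1])

```text
time_s: 20.2
tcp_pos: [597.8, -68.1, 207.0]
tool_rot: [[0.885, 0.466, -0.004], [0.466, -0.885, 0.002], [-0.003, -0.003, -1.0]]
wrist_force: [0.2, 0.9, -2.6]
gripper_width: 0.42
```

```bash
cat > view.py <<'E'
import sys
from h import *
n=sys.argv[1];r=[int(v) for v in sys.argv[2:10]]
Z=lambda c,r:cv2.resize(cv2.cvtColor(c['frame'][r[0]:r[1],r[2]:r[3]],cv2.COLOR_RGB2BGR),(400,400),interpolation=cv2.INTER_CUBIC)
a=vision.camera('scene');b=vision.camera('top')
cv2.imwrite('pics/'+n+'.png',np.hstack([Z(a,r[:4]),Z(b,r[4:])]))
E
python3 view.py v1 160 280 220 340 130 260 275 405
python3 go.py 599 -69 184.5 27.8
```

```text
t 20.3 tcp [596.9 -67.5 206.4] yaw 27.9 w 0.43 F [-1.2  0.6 -2.1] | dp [1.3, 2.4, 21.8] turn [-0.3, 0.3, 0.1] j6 -43
```

View pics/v1.png

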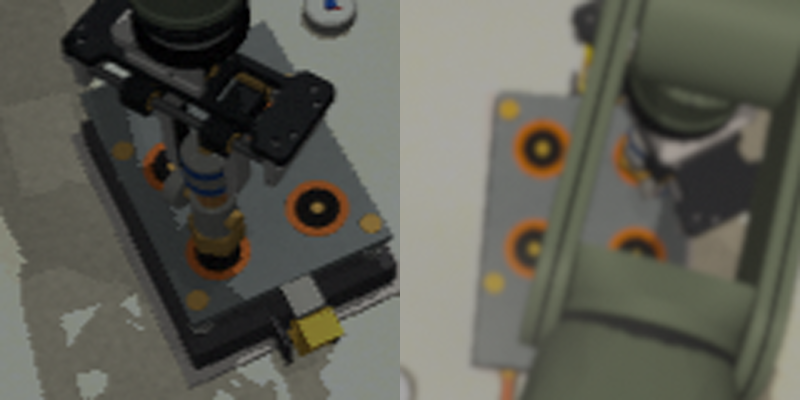

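Request:
play_rows(dp=[[1,2,8],[1,2,15],[1,2,19],[1,2,21],[1,2,22]], turn=[[-0.3,0.3,0],[-0.3,0.3,0],[-0.3,0.3,0],[-0.3,0.3,0],[-0.3,0.3,0]], gripper=[1,1,1,1,1])

```text
time_s: 20.92
tcp_pos: [598.7, -68.8, 184.6]
tool_rot: [[0.884, 0.467, 0.001], [0.467, -0.884, -0.0], [0.001, 0.001, -1.0]]
wrist_force: [0.5, -0.4, -3.1]
gripper_width: 0.422
```

```bash
python3 view.py v2 160 280 220 340 130 260 275 405
python3 go.py 599 -69 184.5 27.8
```

```text
t 21.0 tcp [598.7 -68.8 184.6] yaw 27.9 w 0.42 F [-0.6 -0.2 -1.8] | dp [0.2, 0.3, 0.1] turn [0.0, -0.0, 0.1] j6 -43
```

View pics/v2.png

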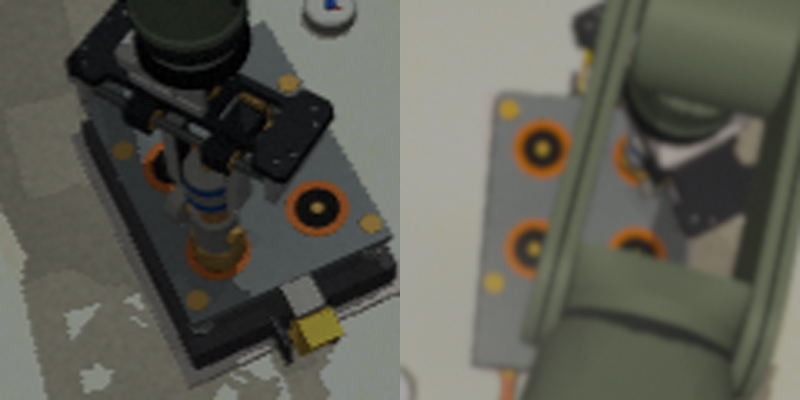

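Request:
play_rows(dp=[[0,0,1],[0,0,2],[0,0,2],[0,0,2],[0,0,2]], turn=[[0,0,0],[0,0,0],[0,0,0],[0,0,0],[0,0,0]], gripper=[1,1,1,1,1])

```text
time_s: 21.65
tcp_pos: [599.0, -68.9, 182.9]
tool_rot: [[0.884, 0.467, 0.002], [0.467, -0.884, -0.001], [0.001, 0.001, -1.0]]
wrist_force: [-0.6, -0.1, 1.9]
gripper_width: 0.42
```

Contact. Release.

Request:
play_rows(dp=[[0,0,0],[0,0,0],[0,0,0],[0,0,0],[0,0,0]], turn=[[0,0,0],[0,0,0],[0,0,0],[0,0,0],[0,0,0]], gripper=[0.5,0.4,0.33,0.33,0.33])

```text
time_s: 22.28
tcp_pos: [599.0, -68.9, 182.9]
tool_rot: [[0.884, 0.467, 0.002], [0.467, -0.884, -0.001], [0.001, 0.001, -1.0]]
wrist_force: [-0.1, 0.8, 0.4]
gripper_width: 0.667
```

Request:
play_rows(dp=[[0,0,-15],[0,0,-40],[0,0,-80],[0,0,-120],[0,0,-150]], turn=[[0,0,0],[0,0,0],[0,0,0],[0,0,0],[0,0,0]], gripper=[0.3,0.3,0.3,0.3,0.3])

```text
time_s: 22.9
tcp_pos: [599.3, -69.0, 336.6]
tool_rot: [[0.884, 0.467, 0.006], [0.467, -0.884, -0.002], [0.004, 0.004, -1.0]]
wrist_force: [0.7, -0.8, -0.2]
gripper_width: 0.701
```

```bash
python3 view.py v3 160 280 220 340 130 260 275 405
python3 go.py 545.4 371.1 335 27.8
```

```text
t 23.0 tcp [601.  -69.4 339.1] yaw 27.9 w 0.70 F [ 0.1 -0.2  0.9] | dp [156.6, -415.4, 2.0] turn [0.5, -0.5, 0.1] j6 -43
```

View pics/v3.png

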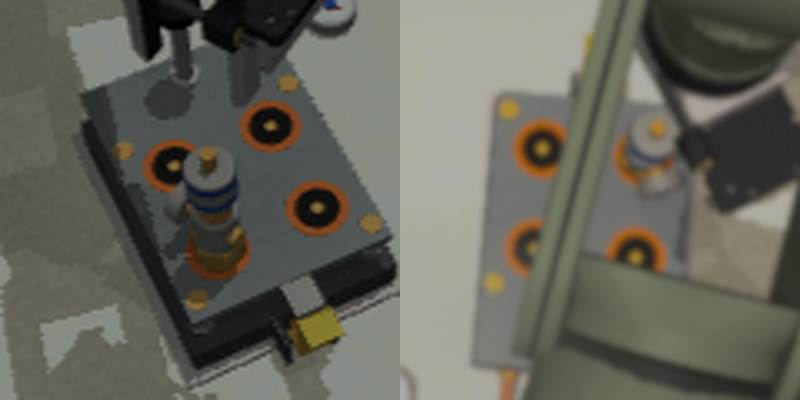

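Request:
play_rows(dp=[[17,-45,0],[38,-100,0],[58,-155,0],[78,-208,0],[98,-260,0]], turn=[[0,0,0],[0,0,0],[0,0,0],[0,0,0],[0,0,0]], gripper=[0.3,0.3,0.3,0.3,0.3])

```text
time_s: 23.62
tcp_pos: [565.2, 207.9, 336.6]
tool_rot: [[0.884, 0.467, 0.011], [0.467, -0.884, -0.004], [0.008, 0.008, -1.0]]
wrist_force: [0.5, -0.6, -0.5]
gripper_width: 0.703
```

```bash
cat > regpos.py <<'E'
from fit import *
a=vision.camera('scene');b=vision.camera('top');save(a,'cur_s');save(b,'cur_t')
# pad fit by orange
E
python3 view.py v4 160 280 220 340 130 260 275 405
python3 go.py 545.4 371.1 220 27.8
```

```text
t 23.7 tcp [564.1 211.4 336.4] yaw 28.3 w 0.70 F [-0.6 -0.7 -0. ] | dp [58.2, -150.2, 116.0] turn [0.3, -0.4, 0.5] j6 -16
```

View pics/v4.png

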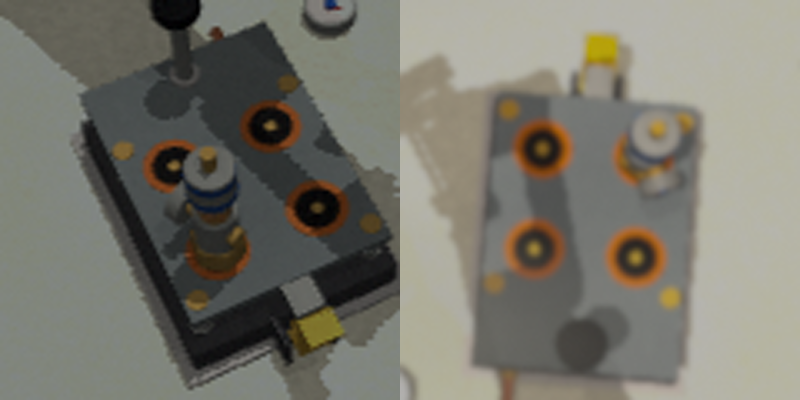

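Run:
```python
from h import *
np.set_printoptions(precision=1,suppress=True)
a=vision.camera('scene');b=vision.camera('top')
p=(282,206.5);q=(358.2,171.3)
print(tri((a,p),(b,q)),atz(a,p,235),atz(b,q,235))
# bonnet top z 217: scene (210,168) top (254,131)
p=(220+210/3.333-.35,160+166/3.333-.35);q=(275+254/3.077-.3,130+131/3.077-.3)
print(tri((a,p),(b,q)),atz(a,p,217),atz(b,q,217))
```

```text
(array([598.6, -67.6, 231.4]), [1.1324059202178849, 1.1324059202178576]) [601.1 -67.4 235. ] [597.5 -68.3 235. ]
(array([598.7, -66.8, 217.1]), [1.062988445360489, 1.0629884453605556]) [599.2 -65.8 217. ] [598.3 -67.7 217. ]
```

Request:
play_rows(dp=[[20,-50,0],[40,-100,0],[56,-146,10],[58,-150,50],[58,-150,90]], turn=[[0,0,0],[0,0,0],[0.3,-0.4,0.5],[0.3,-0.4,0.5],[0.3,-0.4,0.5]], gripper=[0.3,0.3,0.3,0.3,0.3])

```text
time_s: 24.45
tcp_pos: [548.0, 365.2, 244.4]
tool_rot: [[0.888, 0.461, 0.002], [0.461, -0.888, -0.003], [0.001, 0.004, -1.0]]
wrist_force: [0.4, 0.7, -0.2]
gripper_width: 0.699
```

```bash
python3 go.py 545.4 371.1 111 27.8
```

```text
t 24.4 tcp [548.  365.2 244.4] yaw 27.4 w 0.70 F [ 0.4  0.7 -0.2] | dp [0.3, -7.0, 133.4] turn [0.2, -0.0, -0.4] j6 -1
```

Reg 2 stands within ~2 mm of its pad centre. Next regulator.

Request:
play_rows(dp=[[0,-7,30],[0,-7,75],[0,-7,110],[0,-7,128],[0,-7,133]], turn=[[0.2,0,-0.4],[0.2,0,-0.4],[0.2,0,-0.4],[0.2,0,-0.4],[0.2,0,-0.4]], gripper=[0.3,0.3,0.3,0.3,0.3])

```text
time_s: 25.08
tcp_pos: [545.2, 369.6, 110.1]
tool_rot: [[0.885, 0.465, -0.001], [0.465, -0.885, -0.001], [-0.002, 0.001, -1.0]]
wrist_force: [-1.0, -0.4, 0.3]
gripper_width: 0.698
```

```bash
python3 view.py v5 80 180 350 450 130 250 130 250; python3 go.py 545.4 371.1 111 27.8
```

```text
t 25.2 tcp [545.9 370.6 112. ] yaw 27.8 w 0.70 F [ 0.3  0.1 -0.1] | dp [-0.3, -0.7, 1.0] turn [0.0, -0.1, -0.0] j6 -1
```

View pics/v5.png

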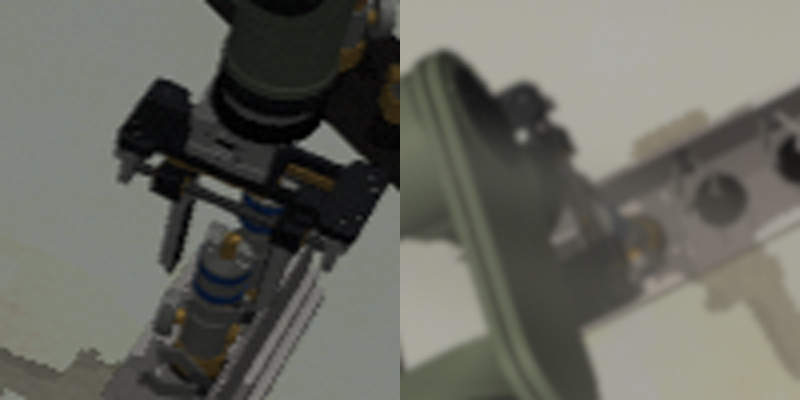

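Same geometry as for the first. Close.

Request:
play_rows(dp=[[0,0,1],[0,0,1],[0,0,1],[0,0,1],[0,0,1]], turn=[[0,0,0],[0,0,0],[0,0,0],[0,0,0],[0,0,0]], gripper=[1,1,1,1,1])

```text
time_s: 25.8
tcp_pos: [546.4, 371.0, 111.9]
tool_rot: [[0.885, 0.466, 0.003], [0.466, -0.885, 0.001], [0.003, 0.001, -1.0]]
wrist_force: [-0.2, 0.3, 2.6]
gripper_width: 0.423
```

Request:
play_rows(dp=[[0,0,0],[0,0,0],[0,0,0],[0,0,0],[0,0,0]], turn=[[0,0,0],[0,0,0],[0,0,0],[0,0,0],[0,0,0]], gripper=[1,1,1,1,1])

```text
time_s: 26.42
tcp_pos: [546.5, 371.0, 111.9]
tool_rot: [[0.885, 0.466, 0.003], [0.466, -0.885, 0.001], [0.003, 0.001, -1.0]]
wrist_force: [0.1, -0.2, 2.2]
gripper_width: 0.417
```

Request:
play_rows(dp=[[-5,0,-0.5],[-11,0,-0.5],[-17,0,-0.5],[-24,0,-0.5],[-32,0,-0.5]], turn=[[0,0,0],[0,0,0],[0,0,0],[0,0,0],[0,0,0]], gripper=[1,1,1,1,1])

```text
time_s: 27.05
tcp_pos: [517.6, 355.7, 112.0]
tool_rot: [[0.885, 0.466, 0.003], [0.466, -0.885, 0.001], [0.003, 0.001, -1.0]]
wrist_force: [5.4, 3.5, 0.2]
gripper_width: 0.423
```

Request:
play_rows(dp=[[-8,0,0],[-16,0,0],[-24,0,0],[-28,0,0],[-28,0,0]], turn=[[0,0,0],[0,0,0],[0,0,0],[0,0,0],[0,0,0]], gripper=[1,1,1,1,1])

```text
time_s: 27.68
tcp_pos: [492.0, 342.3, 111.9]
tool_rot: [[0.885, 0.466, 0.002], [0.466, -0.885, -0.0], [0.001, 0.001, -1.0]]
wrist_force: [-1.5, -0.5, 1.2]
gripper_width: 0.421
```

```bash
python3 view.py v6 80 180 340 440 130 250 130 250; python3 go.py 508.5 -63 280 27.8
```

```text
t 27.8 tcp [492.1 342.4 111.9] yaw 27.8 w 0.42 F [-1.3 -0.   2.6] | dp [-174.4, 366.4, -168.0] turn [0.0, -0.1, -0.0] j6 -1
```

View pics/v6.png

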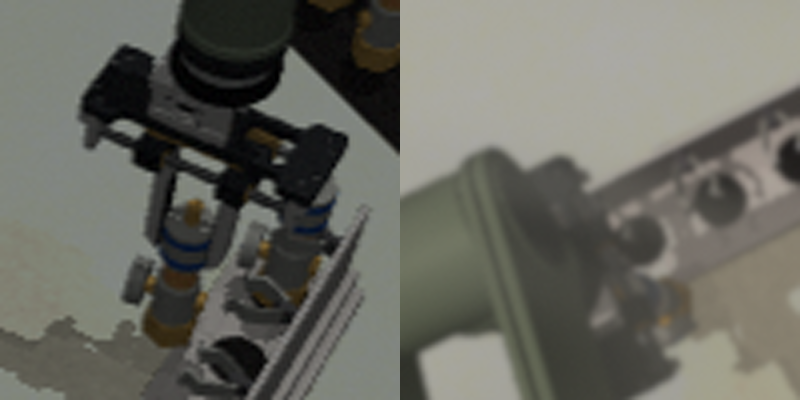

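Request:
play_rows(dp=[[0,0,-25],[0,0,-60],[0,0,-105],[0,0,-150],[0,0,-185]], turn=[[0,0,0],[0,0,0],[0,0,0],[0,0,0],[0,0,0]], gripper=[1,1,1,1,1])

```text
time_s: 28.4
tcp_pos: [491.7, 342.3, 297.9]
tool_rot: [[0.885, 0.466, 0.0], [0.466, -0.885, -0.001], [0.0, 0.001, -1.0]]
wrist_force: [0.3, 0.4, -1.6]
gripper_width: 0.422
```

Request:
play_rows(dp=[[-15,35,0],[-38,80,0],[-62,130,0],[-86,180,0],[-110,230,0]], turn=[[0,0,0],[0,0,0],[0,0,0],[0,0,0],[0,0,0]], gripper=[1,1,1,1,1])

```text
time_s: 29.02
tcp_pos: [500.7, 85.9, 296.9]
tool_rot: [[0.885, 0.467, -0.002], [0.467, -0.885, -0.001], [-0.002, -0.0, -1.0]]
wrist_force: [1.0, -0.9, -2.4]
gripper_width: 0.424
```

```bash
python3 go.py 508.5 -63 210 27.8
```

```text
t 29.0 tcp [500.7  85.9 296.9] yaw 27.8 w 0.42 F [ 1.  -0.9 -2.4] | dp [-62.4, 135.3, 87.0] turn [-0.0, 0.1, 0.0] j6 -28
```

Request:
play_rows(dp=[[-20,44,0],[-40,88,0],[-58,126,15],[-62,135,50],[-62,135,80]], turn=[[0,0,0],[0,0,0],[0,0,0],[0,0,0],[0,0,0]], gripper=[1,1,1,1,1])

```text
time_s: 29.65
tcp_pos: [507.7, -63.6, 214.8]
tool_rot: [[0.886, 0.464, -0.005], [0.464, -0.886, 0.0], [-0.004, -0.002, -1.0]]
wrist_force: [-0.1, -0.4, -3.1]
gripper_width: 0.42
```

```bash
python3 view.py v7 160 280 220 340 130 260 275 405; python3 go.py 508.5 -63 185 27.8
```

```text
t 29.8 tcp [504.8 -61.8 211.8] yaw 27.8 w 0.42 F [-0.1  1.  -2.4] | dp [3.0, 3.0, 26.8] turn [-0.5, 0.6, -0.0] j6 -44
```

View pics/v7.png

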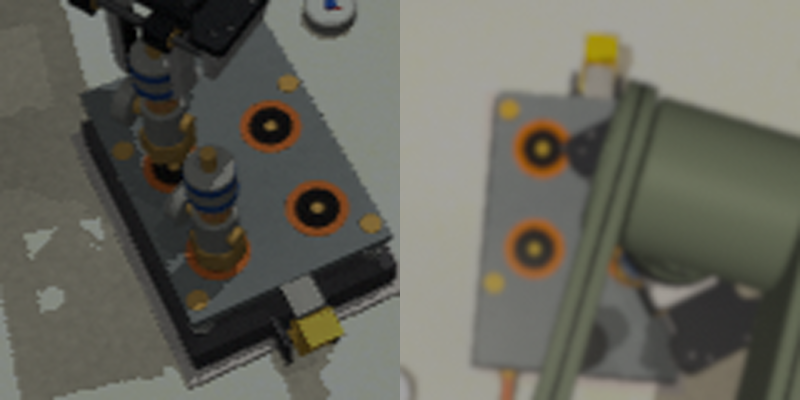

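Request:
play_rows(dp=[[3,3,8],[3,3,16],[3,3,22],[3,3,25],[3,3,26]], turn=[[-0.5,0.6,0],[-0.5,0.6,0],[-0.5,0.6,0],[-0.5,0.6,0],[-0.5,0.6,0]], gripper=[1,1,1,1,1])

```text
time_s: 30.38
tcp_pos: [508.6, -62.9, 185.9]
tool_rot: [[0.885, 0.466, 0.0], [0.466, -0.885, -0.0], [0.0, 0.0, -1.0]]
wrist_force: [0.6, 0.2, -2.4]
gripper_width: 0.42
```

```bash
python3 go.py 508.5 -63 183 27.8
```

```text
t 30.4 tcp [508.6 -62.9 185.9] yaw 27.8 w 0.42 F [ 0.6  0.2 -2.4] | dp [-0.2, 0.0, 2.9] turn [0.0, -0.0, -0.0] j6 -44
```

Request:
play_rows(dp=[[0,0,1],[0,0,2],[0,0,2.5],[0,0,2.5],[0,0,2.5]], turn=[[0,0,0],[0,0,0],[0,0,0],[0,0,0],[0,0,0]], gripper=[1,1,1,1,1])

```text
time_s: 31.0
tcp_pos: [508.9, -63.0, 183.7]
tool_rot: [[0.885, 0.466, 0.001], [0.466, -0.885, -0.001], [0.001, 0.001, -1.0]]
wrist_force: [-0.2, -0.3, -0.6]
gripper_width: 0.421
```

Request:
play_rows(dp=[[0,0,1],[0,0,2],[0,0,3],[0,0,3],[0,0,3]], turn=[[0,0,0],[0,0,0],[0,0,0],[0,0,0],[0,0,0]], gripper=[1,1,1,1,1])

```text
time_s: 31.62
tcp_pos: [509.0, -63.0, 180.8]
tool_rot: [[0.885, 0.466, 0.001], [0.466, -0.885, -0.001], [0.001, 0.001, -1.0]]
wrist_force: [-0.5, -0.1, 2.2]
gripper_width: 0.413
```

Request:
play_rows(dp=[[0,0,0],[0,0,0],[0,0,0],[0,0,0],[0,0,0]], turn=[[0,0,0],[0,0,0],[0,0,0],[0,0,0],[0,0,0]], gripper=[0.5,0.4,0.33,0.33,0.33])

```text
time_s: 32.25
tcp_pos: [509.0, -63.0, 180.8]
tool_rot: [[0.885, 0.466, 0.001], [0.466, -0.885, -0.001], [0.001, 0.001, -1.0]]
wrist_force: [0.1, -0.1, 0.3]
gripper_width: 0.672
```

Request:
play_rows(dp=[[0,0,-15],[0,0,-40],[0,0,-80],[0,0,-120],[0,0,-155]], turn=[[0,0,0],[0,0,0],[0,0,0],[0,0,0],[0,0,0]], gripper=[0.3,0.3,0.3,0.3,0.3])

```text
time_s: 32.88
tcp_pos: [509.1, -63.0, 338.9]
tool_rot: [[0.885, 0.466, 0.004], [0.466, -0.885, -0.001], [0.003, 0.003, -1.0]]
wrist_force: [0.9, 0.2, -0.7]
gripper_width: 0.7
```

```bash
python3 view.py v8 160 280 220 340 130 260 275 405; python3 go.py 508.1 441.9 335 27.8
```

```text
t 33.0 tcp [511.3 -63.6 342.2] yaw 27.8 w 0.70 F [ 0.3  0.2 -0.4] | dp [232.7, -448.8, 5.2] turn [0.5, -0.5, -0.0] j6 -44
```

View pics/v8.png

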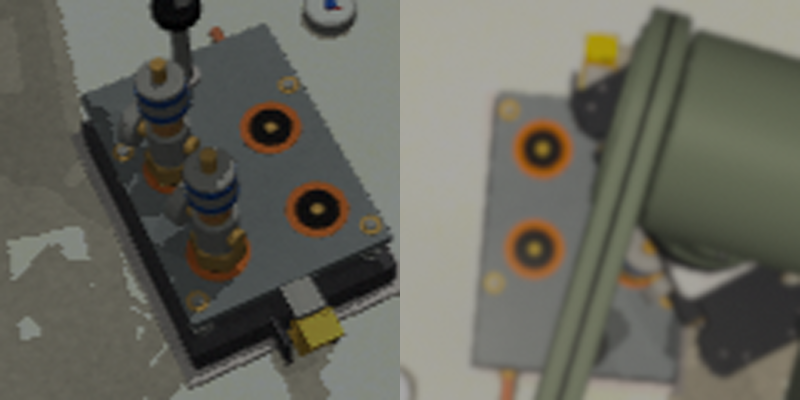

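Request:
play_rows(dp=[[22,-43,0],[48,-93,0],[74,-143,0],[100,-193,0],[126,-243,0]], turn=[[0,0,0],[0,0,0],[0,0,0],[0,0,0],[0,0,0]], gripper=[0.3,0.3,0.3,0.3,0.3])

```text
time_s: 33.6
tcp_pos: [509.0, 211.7, 340.6]
tool_rot: [[0.885, 0.466, 0.012], [0.466, -0.885, -0.004], [0.008, 0.009, -1.0]]
wrist_force: [0.7, -0.4, 0.4]
gripper_width: 0.704
```

```bash
python3 view.py v9 160 280 220 340 130 260 275 405; python3 go.py 508.1 441.9 230 27.8
```

```text
t 33.7 tcp [508.1 214.8 340.1] yaw 28.2 w 0.70 F [ 0.5 -0.4 -0.5] | dp [106.3, -200.9, 109.6] turn [0.4, -0.5, 0.4] j6 -14
```

View pics/v9.png

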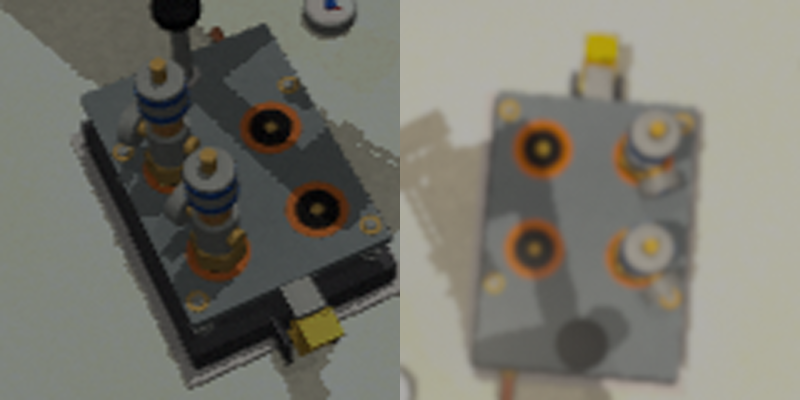

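Run:
```python
from h import *
np.set_printoptions(precision=1,suppress=True)
a=vision.camera('scene');b=vision.camera('top')
S=lambda p:(220+p[0]/3.333-.35,160+p[1]/3.333-.35)
T=lambda p:(275+p[0]/3.077-.3,130+p[1]/3.077-.3)
print(tri((a,S((157,67))),(b,T((252,246)))),tri((a,S((161,77))),(b,T((248,248)))))
print(tri((a,S((208,157))),(b,T((257,128)))))
```

```text
(array([508. , -62.6, 229.9]), [1.7405123597868923, 1.7405123597868568]) (array([507.7, -60.8, 214.8]), [1.927543501662725, 1.9275435016627394])
(array([598.8, -67.7, 230.5]), [1.1975442438636381, 1.1975442438636168])
```

Request:
play_rows(dp=[[25,-48,0],[50,-95,0],[75,-142,0],[98,-185,0],[106,-201,20]], turn=[[0.4,-0.5,0],[0.4,-0.5,0.4],[0.4,-0.5,0.4],[0.4,-0.5,0.4],[0.4,-0.5,0.4]], gripper=[0.3,0.3,0.3,0.3,0.3])

```text
time_s: 34.42
tcp_pos: [510.0, 438.7, 320.0]
tool_rot: [[0.887, 0.462, 0.003], [0.462, -0.887, -0.001], [0.002, 0.002, -1.0]]
wrist_force: [0.7, -1.1, -0.7]
gripper_width: 0.697
```

```bash
python3 go.py 508.1 441.9 160 27.8
```

```text
t 34.4 tcp [510.  438.7 320. ] yaw 27.5 w 0.70 F [ 0.7 -1.1 -0.7] | dp [-0.6, -4.1, 160.0] turn [0.1, -0.1, -0.3] j6 6
```

Request:
play_rows(dp=[[0,-2,45],[-1,-4,95],[-1,-4,140],[-1,-4,165],[-1,-4,175]], turn=[[0,0,0],[0.1,-0.1,-0.3],[0.1,-0.1,-0.3],[0.1,-0.1,-0.3],[0.1,-0.1,-0.3]], gripper=[0.3,0.3,0.3,0.3,0.3])

```text
time_s: 35.05
tcp_pos: [506.9, 438.1, 141.3]
tool_rot: [[0.886, 0.464, -0.004], [0.464, -0.886, -0.005], [-0.006, 0.002, -1.0]]
wrist_force: [-0.4, 0.4, 0.5]
gripper_width: 0.7
```

```bash
python3 view.py v10 70 170 360 460 130 250 110 230; python3 go.py 508.1 441.9 111.5 27.8
```

```text
t 35.1 tcp [507.6 439.5 143.3] yaw 27.7 w 0.70 F [-0.2 -0.6 -0.6] | dp [1.6, -1.9, 31.8] turn [0.1, 0.2, -0.1] j6 6
```

View pics/v10.png

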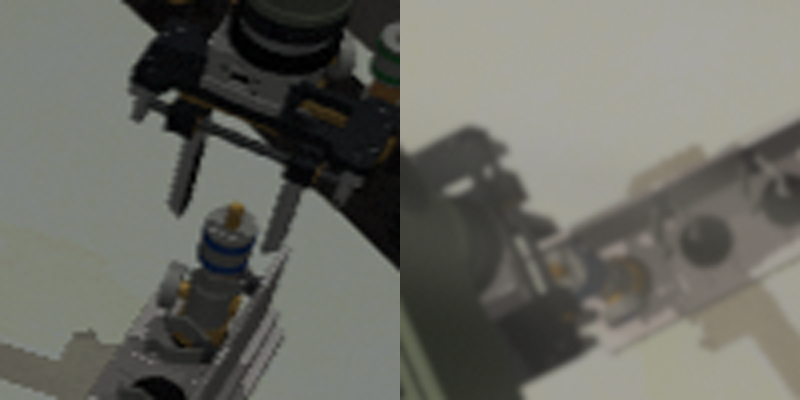

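Request:
play_rows(dp=[[1,-2,8],[1,-2,18],[1,-2,26],[1,-2,30],[1,-2,31]], turn=[[0,0.2,0],[0,0.2,0],[0,0.2,0],[0,0.2,0],[0,0.2,0]], gripper=[0.3,0.3,0.3,0.3,0.3])

```text
time_s: 35.78
tcp_pos: [507.3, 441.6, 111.8]
tool_rot: [[0.885, 0.465, 0.001], [0.465, -0.885, -0.001], [-0.0, 0.002, -1.0]]
wrist_force: [0.5, 0.8, -0.1]
gripper_width: 0.704
```

```bash
python3 view.py v11 70 170 360 460 130 250 110 230; python3 go.py 508.1 441.9 111.5 27.8
```

```text
t 35.9 tcp [507.5 441.8 112.3] yaw 27.7 w 0.70 F [ 0.1 -0.9 -0.4] | dp [0.6, 0.1, 0.8] turn [0.1, -0.0, -0.1] j6 6
```

View pics/v11.png

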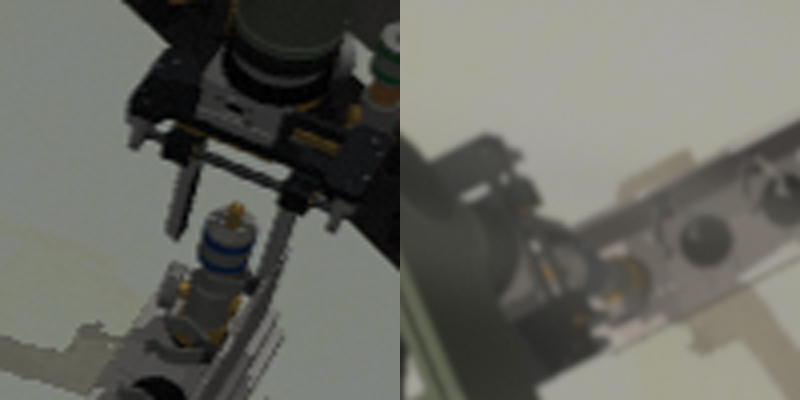

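Request:
play_rows(dp=[[1,0,0.5],[1,0,0.5],[1,0,0.5],[1,0,0.5],[1,0,0.5]], turn=[[0,0,0],[0,0,0],[0,0,0],[0,0,0],[0,0,0]], gripper=[1,1,1,1,1])

```text
time_s: 36.5
tcp_pos: [508.6, 442.4, 112.0]
tool_rot: [[0.885, 0.465, 0.002], [0.465, -0.885, -0.001], [0.001, 0.001, -1.0]]
wrist_force: [-0.2, 0.7, 0.9]
gripper_width: 0.422
```

Request:
play_rows(dp=[[0,0,0],[0,0,0],[0,0,0],[0,0,0],[0,0,0]], turn=[[0,0,0],[0,0,0],[0,0,0],[0,0,0],[0,0,0]], gripper=[1,1,1,1,1])

```text
time_s: 37.12
tcp_pos: [508.6, 442.4, 112.0]
tool_rot: [[0.885, 0.465, 0.002], [0.465, -0.885, -0.001], [0.001, 0.001, -1.0]]
wrist_force: [0.4, -0.1, -0.0]
gripper_width: 0.424
```

Request:
play_rows(dp=[[-5,0,-0.5],[-11,0,-0.5],[-17,0,-0.5],[-24,0,-0.5],[-32,0,-0.5]], turn=[[0,0,0],[0,0,0],[0,0,0],[0,0,0],[0,0,0]], gripper=[1,1,1,1,1])

```text
time_s: 37.75
tcp_pos: [479.4, 427.0, 112.1]
tool_rot: [[0.885, 0.465, 0.001], [0.465, -0.885, -0.001], [0.0, 0.002, -1.0]]
wrist_force: [0.7, -0.2, -1.8]
gripper_width: 0.422
```

Request:
play_rows(dp=[[-8,0,0],[-16,0,0],[-24,0,0],[-28,0,0],[-28,0,0]], turn=[[0,0,0],[0,0,0],[0,0,0],[0,0,0],[0,0,0]], gripper=[1,1,1,1,1])

```text
time_s: 38.38
tcp_pos: [453.7, 413.4, 111.9]
tool_rot: [[0.885, 0.465, -0.001], [0.465, -0.885, -0.002], [-0.002, 0.002, -1.0]]
wrist_force: [-1.4, -1.0, 0.3]
gripper_width: 0.422
```

```bash
python3 view.py v12 70 170 350 450 130 250 110 230; python3 go.py 606 20.5 300 27.8
```

```text
t 38.5 tcp [453.8 413.5 111.9] yaw 27.7 w 0.42 F [-2.4 -0.7  1.6] | dp [-48.5, 419.0, -187.3] turn [0.1, 0.1, -0.1] j6 7
```

View pics/v12.png

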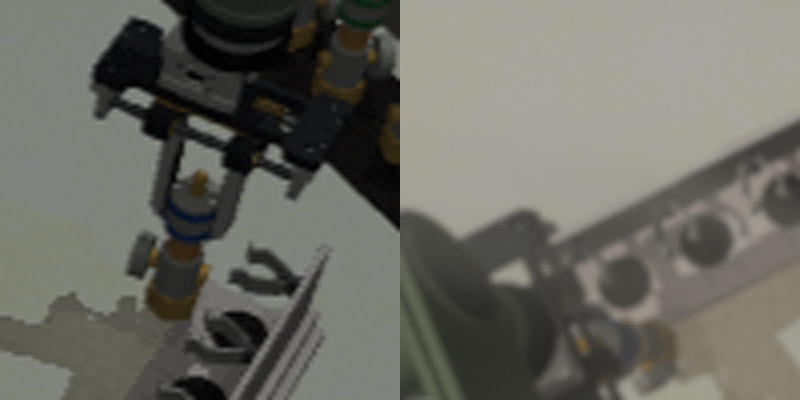

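Request:
play_rows(dp=[[0,0,-25],[0,0,-60],[0,0,-105],[0,0,-150],[0,0,-188]], turn=[[0,0,0],[0,0,0],[0,0,0],[0,0,0],[0,0,0]], gripper=[1,1,1,1,1])

```text
time_s: 39.1
tcp_pos: [454.4, 414.1, 301.5]
tool_rot: [[0.885, 0.465, -0.0], [0.465, -0.885, -0.002], [-0.001, 0.002, -1.0]]
wrist_force: [-0.1, 0.4, -1.4]
gripper_width: 0.42
```

Request:
play_rows(dp=[[-4,35,0],[-10,80,0],[-16,130,0],[-22,180,0],[-28,230,0]], turn=[[0,0,0],[0,0,0],[0,0,0],[0,0,0],[0,0,0]], gripper=[1,1,1,1,1])

```text
time_s: 39.72
tcp_pos: [537.1, 196.0, 301.4]
tool_rot: [[0.885, 0.465, -0.001], [0.465, -0.885, -0.002], [-0.001, 0.001, -1.0]]
wrist_force: [1.8, 0.0, -2.5]
gripper_width: 0.423
```

```bash
python3 go.py 606 20.5 300 27.8
```

```text
t 39.7 tcp [537.1 196.  301.4] yaw 27.7 w 0.42 F [ 1.8  0.  -2.5] | dp [-20.6, 187.4, 1.7] turn [0.1, 0.1, -0.1] j6 -16
```

Request:
play_rows(dp=[[-6,55,0],[-12,105,0],[-17,150,0],[-20,180,30],[-20,187,75]], turn=[[0,0,0],[0,0,0],[0,0,0],[0,0,0],[0,0,0]], gripper=[1,1,1,1,1])

```text
time_s: 40.35
tcp_pos: [608.6, 18.3, 227.3]
tool_rot: [[0.887, 0.462, 0.004], [0.462, -0.887, -0.003], [0.002, 0.005, -1.0]]
wrist_force: [0.1, -0.0, -3.0]
gripper_width: 0.421
```

```bash
python3 view.py v13 160 280 220 340 130 260 275 405; python3 go.py 606 20.5 184.5 27.8
```

```text
t 40.5 tcp [602.2  20.1 219.6] yaw 27.6 w 0.42 F [-1.8 -0.  -3.7] | dp [4.0, 1.6, 35.1] turn [-0.3, 0.7, -0.2] j6 -34
```

View pics/v13.png

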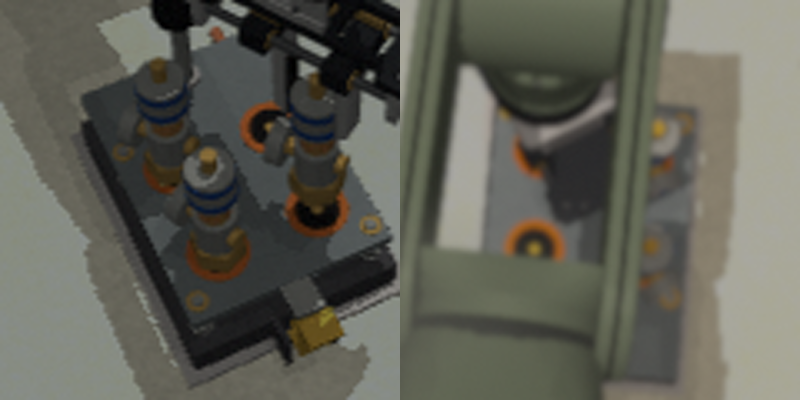

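Request:
play_rows(dp=[[4,2,10],[4,2,20],[4,2,28],[4,2,33],[4,2,34]], turn=[[-0.3,0.7,0],[-0.3,0.7,0],[-0.3,0.7,0],[-0.3,0.7,0],[-0.3,0.7,0]], gripper=[1,1,1,1,1])

```text
time_s: 41.08
tcp_pos: [606.2, 20.4, 185.6]
tool_rot: [[0.886, 0.464, -0.001], [0.464, -0.886, 0.0], [-0.0, -0.001, -1.0]]
wrist_force: [-0.8, -0.1, -1.6]
gripper_width: 0.418
```

```bash
python3 go.py 606 20.5 182 27.8
```

```text
t 41.1 tcp [606.2  20.4 185.6] yaw 27.6 w 0.42 F [-0.8 -0.1 -1.6] | dp [-0.1, -0.2, 3.6] turn [-0.0, 0.0, -0.2] j6 -34
```

Request:
play_rows(dp=[[0,0,1],[0,0,2],[0,0,3.5],[0,0,5],[0,0,6]], turn=[[0,0,0],[0,0,0],[0,0,0],[0,0,0],[0,0,0]], gripper=[1,1,1,1,1])

```text
time_s: 41.7
tcp_pos: [606.5, 20.3, 180.3]
tool_rot: [[0.886, 0.464, 0.0], [0.464, -0.886, 0.0], [0.0, 0.0, -1.0]]
wrist_force: [0.3, 1.0, 2.5]
gripper_width: 0.421
```

Request:
play_rows(dp=[[0,0,1],[0,0,2],[0,0,2],[0,0,2],[0,0,2]], turn=[[0,0,0],[0,0,0],[0,0,0],[0,0,0],[0,0,0]], gripper=[1,1,1,1,1])

```text
time_s: 42.32
tcp_pos: [606.6, 20.3, 178.3]
tool_rot: [[0.886, 0.464, 0.0], [0.464, -0.886, 0.0], [0.0, 0.0, -1.0]]
wrist_force: [-1.3, 0.8, 2.4]
gripper_width: 0.421
```

Request:
play_rows(dp=[[0,0,0],[0,0,0],[0,0,0],[0,0,0],[0,0,0]], turn=[[0,0,0],[0,0,0],[0,0,0],[0,0,0],[0,0,0]], gripper=[0.5,0.4,0.33,0.33,0.33])

```text
time_s: 42.95
tcp_pos: [606.6, 20.3, 178.2]
tool_rot: [[0.886, 0.464, 0.0], [0.464, -0.886, 0.0], [0.0, 0.0, -1.0]]
wrist_force: [0.6, 0.2, 0.6]
gripper_width: 0.672
```

Request:
play_rows(dp=[[0,0,-15],[0,0,-40],[0,0,-80],[0,0,-120],[0,0,-155]], turn=[[0,0,0],[0,0,0],[0,0,0],[0,0,0],[0,0,0]], gripper=[0.3,0.3,0.3,0.3,0.3])

```text
time_s: 43.58
tcp_pos: [606.9, 20.3, 336.5]
tool_rot: [[0.886, 0.464, 0.003], [0.464, -0.886, -0.0], [0.003, 0.002, -1.0]]
wrist_force: [0.1, 0.2, -0.0]
gripper_width: 0.705
```

```bash
python3 go.py 430 200 335 27.8
```

```text
t 43.6 tcp [606.9  20.3 336.5] yaw 27.6 w 0.71 F [ 0.1  0.2 -0. ] | dp [-73.4, -241.3, 0.9] turn [0.1, -0.2, -0.2] j6 -34
```

Retreat sideways to get a clear view.

Request:
play_rows(dp=[[-14,-45,0],[-29,-95,0],[-44,-145,0],[-60,-200,0],[-73,-241,0]], turn=[[0,0,0],[0,0,0],[0,0,0],[0,0,0],[0,0,0]], gripper=[0.3,0.5,1,1,1])

```text
time_s: 44.2
tcp_pos: [429.1, 201.4, 337.5]
tool_rot: [[0.886, 0.464, 0.006], [0.464, -0.886, 0.001], [0.005, 0.002, -1.0]]
wrist_force: [0.2, 0.4, 0.1]
gripper_width: 0.312
```

```bash
python3 - <<'E'
from fit import *
a=vision.camera('scene');b=vision.camera('top');save(a,'s14');save(b,'t14')
o=collect('push_top',3)
for c,ms in o: print([(m[0].round(0).tolist(),round(m[1],2),atz(c,m[0],188)[:2].round(1).tolist()) for m in ms])
E
python3 view.py v14 150 270 220 340 130 260 275 405; python3 go.py 430 200 335 27.8
```

```text
[([270.0, 158.0], 0.65, [420.7, -8.0])]
[([329.0, 243.0], 0.96, [429.9, -0.9])]
[([273.0, 159.0], 0.62, [426.3, -4.2])]
[([331.0, 245.0], 0.64, [423.9, -6.0])]
[([271.0, 160.0], 0.91, [427.6, -8.6])]
[([329.0, 244.0], 0.97, [427.5, 0.3])]
t 45.0 tcp [430.6 199.8 335.8] yaw 27.6 w 0.00 F [-0.8  0.1  0.2] | dp [-0.4, -0.5, 0.8] turn [0.1, -0.2, -0.2] j6 -13
```

View pics/v14.png

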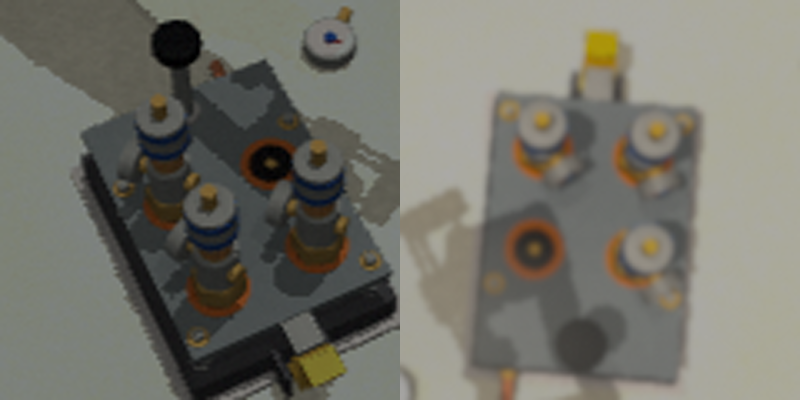

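View pics/s14.png

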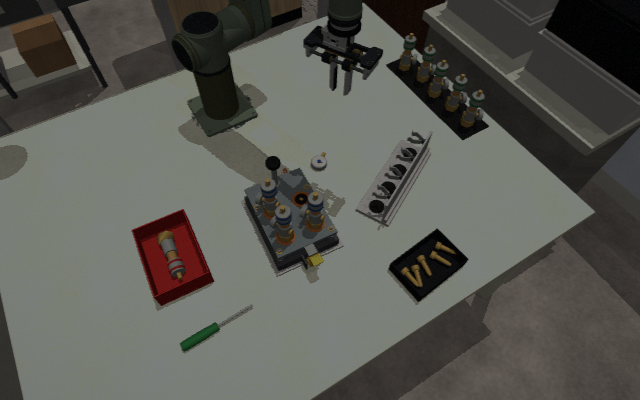

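Run:
```python
from h import *
np.set_printoptions(precision=1,suppress=True)
a=vision.camera('scene');b=vision.camera('top')
S=lambda p:(220+p[0]/3.333-.35,150+p[1]/3.333-.35)
T=lambda p:(275+p[0]/3.077-.3,130+p[1]/3.077-.3)
for n,s,t in(('knob',(176,42),(180,343)),('r4stem',(317,147),(142,118)),('r4bon',(319,157),(142,124)),('r3',(157,103),(251,245)),('r2',(208,193),(256,128))):
    print(n,tri((a,S(s)),(b,T(t))))
# orange pads incl partially hidden
print([atz(a,S((270,163)),77)[:2],atz(b,T((134,248)),77)[:2]])
```

```text
knob (array([433.8, -10. , 183.8]), [0.8938785674094877, 0.8938785674095608])
r4stem (array([606.7,  20.6, 229.1]), [0.9065350166475286, 0.90653501664744])
r4bon (array([605.5,  21.7, 212.6]), [2.1401993815042384, 2.1401993815041807])
r3 (array([508.7, -62.6, 227.3]), [1.1724642400655367, 1.1724642400655565])
r2 (array([599.2, -67.6, 227.4]), [0.7630839835293939, 0.763083983529527])
[array([515.4,  29.7]), array([516.9,  26.6])]
```

```bash
python3 go.py 433.5 -10 230 27.6
```

```text
t 45.1 tcp [430.5 199.9 335.8] yaw 27.6 w 0.01 F [0.1 0.1 0. ] | dp [-94.9, 187.2, 105.9] turn [0.1, -0.2, 0.0] j6 -13
```

Request:
play_rows(dp=[[-25,50,0],[-50,100,0],[-75,150,0],[-92,182,20],[-95,187,60]], turn=[[0,0,0],[0,0,0],[0,0,0],[0,0,0],[0,0,0]], gripper=[1,1,1,1,1])

```text
time_s: 45.72
tcp_pos: [434.7, -12.4, 277.2]
tool_rot: [[0.888, 0.46, 0.009], [0.46, -0.888, -0.002], [0.007, 0.006, -1.0]]
wrist_force: [0.0, 0.4, -0.8]
gripper_width: 0.004
```

```bash
python3 go.py 433.5 -10 195 27.6
```

```text
t 45.7 tcp [434.7 -12.4 277.2] yaw 27.4 w 0.00 F [ 0.   0.4 -0.8] | dp [-0.5, -3.2, 82.2] turn [0.3, -0.4, -0.2] j6 -40
```

Request:
play_rows(dp=[[0,-3,25],[0,-3,50],[0,-3,68],[0,-3,77],[0,-3,80]], turn=[[0.3,-0.4,0],[0.3,-0.4,0],[0.3,-0.4,0],[0.3,-0.4,0],[0.3,-0.4,0]], gripper=[1,1,1,1,1])

```text
time_s: 46.35
tcp_pos: [434.0, -9.8, 197.0]
tool_rot: [[0.888, 0.46, -0.0], [0.46, -0.888, -0.0], [-0.0, 0.0, -1.0]]
wrist_force: [-0.2, 0.9, -0.2]
gripper_width: 0.003
```

```bash
python3 view.py v15 130 250 220 340 130 260 275 405; python3 go.py 433.5 -10 180 27.6
```

```text
t 46.5 tcp [434.3  -9.9 197.5] yaw 27.4 w 0.00 F [ 0.5 -0.3 -0.3] | dp [-0.8, -0.3, 17.5] turn [0.0, -0.0, -0.2] j6 -40
```

View pics/v15.png

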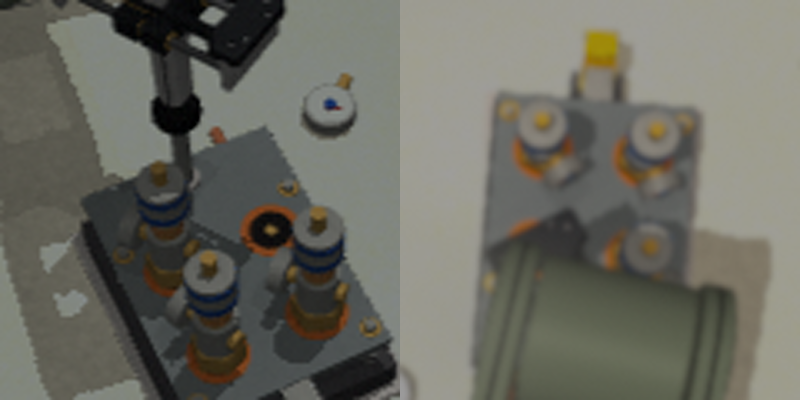

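Closed fingers sit just above the knob centre (scene crop ~(175,105)). Push slowly.

Request:
play_rows(dp=[[0,0,4],[0,0,8],[0,0,11],[0,0,14],[0,0,17]], turn=[[0,0,0],[0,0,0],[0,0,0],[0,0,0],[0,0,0]], gripper=[1,1,1,1,1])

```text
time_s: 47.08
tcp_pos: [434.6, -10.0, 182.0]
tool_rot: [[0.888, 0.46, 0.001], [0.46, -0.888, -0.001], [0.001, 0.001, -1.0]]
wrist_force: [-3.6, -0.1, 11.3]
gripper_width: -0.001
```

Request:
play_rows(dp=[[0,0,3],[0,0,6],[0,0,9],[0,0,12],[0,0,14]], turn=[[0,0,0],[0,0,0],[0,0,0],[0,0,0],[0,0,0]], gripper=[1,1,1,1,1])

```text
time_s: 47.7
tcp_pos: [434.7, -10.0, 169.5]
tool_rot: [[0.888, 0.46, 0.001], [0.46, -0.888, -0.001], [0.001, 0.002, -1.0]]
wrist_force: [-3.4, 0.4, 10.9]
gripper_width: 0.006
```

Request:
play_rows(dp=[[0,0,2],[0,0,4],[0,0,5.5],[0,0,6],[0,0,6]], turn=[[0,0,0],[0,0,0],[0,0,0],[0,0,0],[0,0,0]], gripper=[1,1,1,1,1])

```text
time_s: 48.32
tcp_pos: [434.8, -10.0, 165.3]
tool_rot: [[0.888, 0.461, 0.001], [0.461, -0.888, -0.001], [0.001, 0.002, -1.0]]
wrist_force: [-5.3, 0.8, 11.1]
gripper_width: 0.003
```

Request:
play_rows(dp=[[0,0,0.5],[0,0,1],[0,0,1],[0,0,1],[0,0,1]], turn=[[0,0,0],[0,0,0],[0,0,0],[0,0,0],[0,0,0]], gripper=[1,1,1,1,1])

```text
time_s: 48.95
tcp_pos: [434.8, -10.0, 166.0]
tool_rot: [[0.887, 0.461, 0.001], [0.461, -0.887, -0.001], [0.0, 0.002, -1.0]]
wrist_force: [-5.5, 1.2, 11.5]
gripper_width: 0.003
```

Request:
play_rows(dp=[[0,0,0],[0,0,0],[0,0,0],[0,0,0],[0,0,0]], turn=[[0,0,0],[0,0,0],[0,0,0],[0,0,0],[0,0,0]], gripper=[1,1,1,1,1])

```text
time_s: 49.58
tcp_pos: [434.8, -10.0, 167.6]
tool_rot: [[0.887, 0.461, 0.001], [0.461, -0.887, -0.001], [0.0, 0.002, -1.0]]
wrist_force: [-4.2, 0.3, 10.1]
gripper_width: 0.002
```

Request:
play_rows(dp=[[0,0,0],[0,0,0],[0,0,0],[0,0,0],[0,0,0]], turn=[[0,0,0],[0,0,0],[0,0,0],[0,0,0],[0,0,0]], gripper=[1,1,1,1,1])

```text
time_s: 50.2
tcp_pos: [435.2, -10.1, 168.3]
tool_rot: [[0.887, 0.461, 0.002], [0.461, -0.887, -0.002], [0.001, 0.002, -1.0]]
wrist_force: [-1.4, -0.3, 5.5]
gripper_width: 0.003
```

```bash
python3 view.py v16 160 280 240 360 130 230 290 390; python3 go.py 433.5 -10 200 27.6
```

```text
t 50.3 tcp [435.2 -10.1 168.3] yaw 27.5 w 0.00 F [-1.1 -0.3  5.1] | dp [-1.4, -0.8, -31.7] turn [0.1, -0.1, -0.1] j6 -40
```

View pics/v16.png

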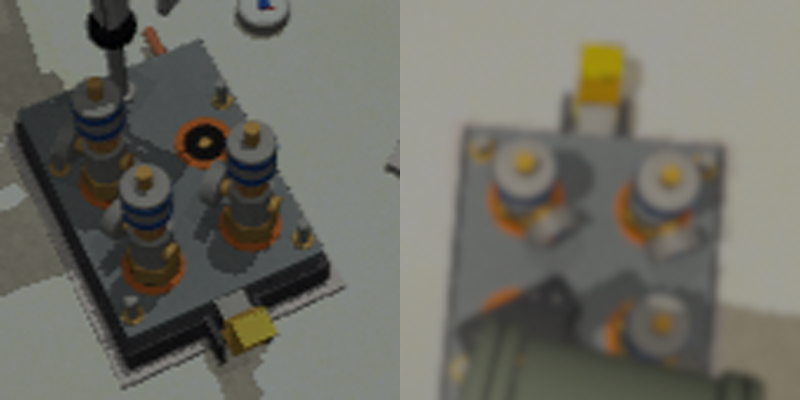

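Request:
play_rows(dp=[[0,0,2],[0,0,4],[0,0,6],[0,0,7],[0,0,8]], turn=[[0,0,0],[0,0,0],[0,0,0],[0,0,0],[0,0,0]], gripper=[1,1,1,1,1])

```text
time_s: 50.92
tcp_pos: [435.3, -10.1, 163.0]
tool_rot: [[0.887, 0.461, 0.001], [0.461, -0.887, -0.002], [0.0, 0.002, -1.0]]
wrist_force: [-9.5, 1.6, 22.6]
gripper_width: 0.005
```

Request:
play_rows(dp=[[0,0,3],[0,0,3],[0,0,3],[0,0,3],[0,0,3]], turn=[[0,0,0],[0,0,0],[0,0,0],[0,0,0],[0,0,0]], gripper=[1,1,1,1,1])

```text
time_s: 51.55
tcp_pos: [435.3, -10.1, 163.1]
tool_rot: [[0.887, 0.462, 0.001], [0.462, -0.887, -0.002], [0.0, 0.002, -1.0]]
wrist_force: [-8.1, 2.1, 20.4]
gripper_width: 0.006
```

Request:
play_rows(dp=[[0,0,2],[0,0,2],[0,0,2],[0,0,2],[0,0,2]], turn=[[0,0,0],[0,0,0],[0,0,0],[0,0,0],[0,0,0]], gripper=[1,1,1,1,1])

```text
time_s: 52.18
tcp_pos: [435.3, -10.1, 163.2]
tool_rot: [[0.887, 0.462, 0.001], [0.462, -0.887, -0.002], [-0.0, 0.002, -1.0]]
wrist_force: [-5.7, 1.4, 15.5]
gripper_width: 0.004
```

Request:
play_rows(dp=[[0,0,2],[0,0,2],[0,0,2],[0,0,2],[0,0,2]], turn=[[0,0,0],[0,0,0],[0,0,0],[0,0,0],[0,0,0]], gripper=[1,1,1,1,1])

```text
time_s: 52.8
tcp_pos: [435.2, -10.1, 163.1]
tool_rot: [[0.887, 0.462, 0.0], [0.462, -0.887, -0.002], [-0.001, 0.002, -1.0]]
wrist_force: [-5.6, 0.9, 14.8]
gripper_width: 0.004
```

At the stop (z=163) for ~2 s. Back off slowly.

Request:
play_rows(dp=[[0,0,-2],[0,0,-5],[0,0,-9],[0,0,-14],[0,0,-20]], turn=[[0,0,0],[0,0,0],[0,0,0],[0,0,0],[0,0,0]], gripper=[1,1,1,1,1])

```text
time_s: 53.42
tcp_pos: [435.0, -10.0, 183.0]
tool_rot: [[0.887, 0.462, -0.0], [0.462, -0.887, -0.002], [-0.001, 0.002, -1.0]]
wrist_force: [-0.2, 0.1, 0.6]
gripper_width: 0.004
```

Request:
play_rows(dp=[[0,0,-20],[0,0,-60],[0,0,-100],[0,0,-130],[0,0,-150]], turn=[[0,0,0],[0,0,0],[0,0,0],[0,0,0],[0,0,0]], gripper=[1,1,1,1,1])

```text
time_s: 54.05
tcp_pos: [435.5, -9.8, 335.1]
tool_rot: [[0.887, 0.462, 0.002], [0.462, -0.887, -0.003], [0.001, 0.003, -1.0]]
wrist_force: [0.5, 0.4, -0.1]
gripper_width: 0.004
```

Request:
play_rows(dp=[[20,-45,0],[45,-95,0],[68,-145,0],[90,-190,0],[100,-210,0]], turn=[[0,0,0],[0,0,0],[0,0,0],[0,0,0],[0,0,0]], gripper=[1,1,1,1,1])

```text
time_s: 54.68
tcp_pos: [426.6, 225.0, 334.4]
tool_rot: [[0.886, 0.465, 0.002], [0.465, -0.886, -0.002], [0.001, 0.003, -1.0]]
wrist_force: [-0.7, -1.5, -0.8]
gripper_width: 0.007
```

Request:
play_rows(dp=[[0,0,0],[0,0,0]], turn=[[0,0,0],[0,0,0]], gripper=[1,1])

```text
time_s: 54.92
tcp_pos: [426.6, 224.4, 334.4]
tool_rot: [[0.886, 0.464, 0.002], [0.464, -0.886, -0.003], [0.0, 0.003, -1.0]]
wrist_force: [-0.5, 0.1, -0.0]
gripper_width: 0.003
```

```bash
python3 view.py v17 150 270 230 350 130 260 275 405
python3 - <<'E'
from meas import *
a=vision.camera('scene');b=vision.camera('top');save(a,'s17')
reject(24,a);reject(24,b);binm(a);binm(b)
for n in('gauge_mid','screwdriver'):
  for c in(a,b): print(n,[m['position'] for m in mark_of(c,n)[:1]])
E
```

```text
rej conf 0.83 mid [ 477.  -313.5] len 159 ang 3.7 wid 46
 rej conf 0.20 mid [483.2  -0.5] len 352 ang -13.3 wid 216
 rej conf 0.83 mid [ 481.3 -318.5] len 141 ang -177.0 wid 46
 rej conf 0.74 mid [543.5 -15.4] len 276 ang 177.5 wid 192
 bin conf 0.58 ((464.8586730957031, -356.32122802734375), (161.93502807617188, 264.07550048828125), 86.1202621459961)
 bin conf 0.57 ((470.2902526855469, -361.55352783203125), (174.4344024658203, 228.45834350585938), 86.10811614990234)
gauge_mid [[318.4, 256.6]]
gauge_mid [[270.4, 258.7]]
screwdriver [[218.2, 326.3]]
screwdriver [[438.6, 151.7]]
```

View pics/v17.png

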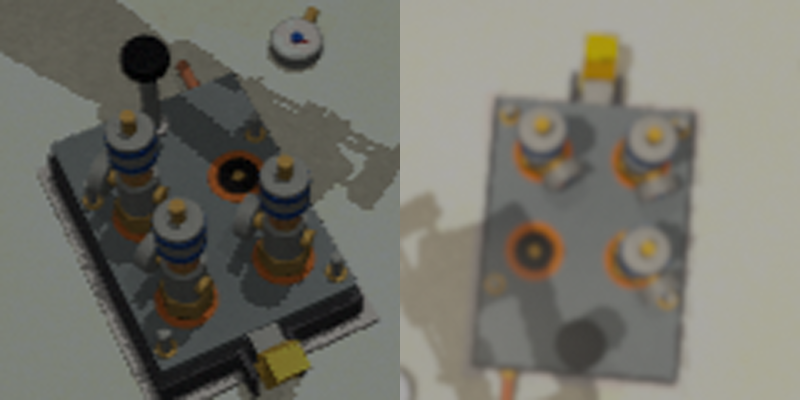

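View pics/s17.png

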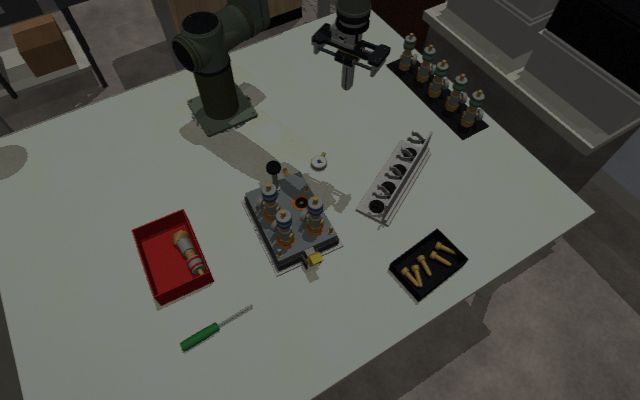

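Run:
```python
from h import *
np.set_printoptions(precision=1,suppress=True)
a=vision.camera('scene');b=vision.camera('top')
S=lambda p:(230+p[0]/3.333-.35,150+p[1]/3.333-.35)
T=lambda p:(275+p[0]/3.077-.3,130+p[1]/3.077-.3)
for n,s,t in(('knob',(144,58),(180,343)),('r4stem',(285,163),(142,124)),('r3',(127,119),(249,248)),('r2',(177,206),(254,134)),('catch',(285,355),(201,55)),('pad',(239,175),(134,250))):
    print(n,tri((a,S(s)),(b,T(t))))
R=lambda c,r:cv2.resize(cv2.cvtColor(c['frame'][r[0]:r[1],r[2]:r[3]],cv2.COLOR_RGB2BGR),(400,400),interpolation=cv2.INTER_CUBIC)
cv2.imwrite('pics/z18.png',np.hstack([R(a,(200,310,120,230)),R(b,(180,280,405,505))]))
s=manip.observe();print(s['time_s'],s['tcp_pos'],s['wrist_force'])
```

```text
knob (array([433.7, -10.7, 162.3]), [0.9191265339664069, 0.9191265339664542])
r4stem (array([606.5,  21.2, 206. ]), [1.5890429865084115, 1.5890429865083262])
r3 (array([508.4, -62.5, 205.1]), [1.8023684824691069, 1.8023684824691493])
r2 (array([598.2, -67.4, 207.2]), [1.4566797837407517, 1.4566797837407537])
catch (array([692.9, -31.5,  81. ]), [2.4108693415947036, 2.4108693415947586])
pad (array([517.1,  28.4,  60.5]), [1.9058600792478553, 1.905860079247872])
55.625 [426.6 225.  334.4] [ 0.4 -0.4 -0.2]
```

View pics/z18.png

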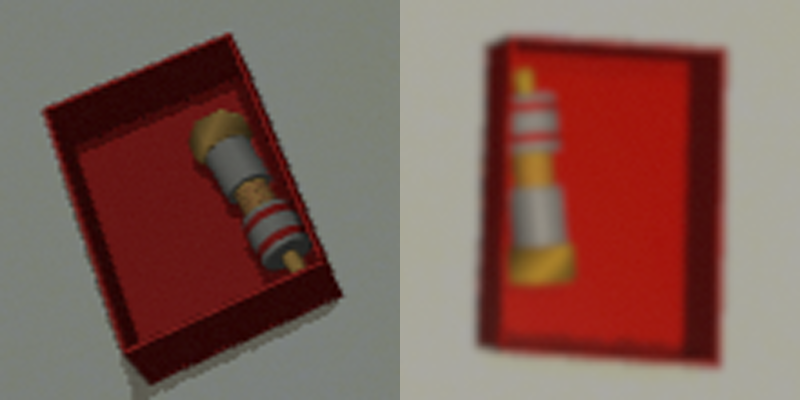

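```bash
python3 -c "
from plant import ticket
print(ticket.finish_job())"
```

```text
the job is handed in; nothing more can be done
None
```

I handed the job in at about 56 s of the 210 s limit. The reject is in the red bin, and the three regulators present (2, 3 and 4; slot 1 was empty) stand on sealing pads. The carrier is locked down under the catch.

My last checks, from the two cameras with the arm moved away:

- **Regulators:** the stem tops are within about 2 mm of the pad centres measured earlier. All three look upright.
- **Carrier:** the stems and knob dropped a further 20 mm or more from where the load had settled it. That puts it roughly 25–27 mm down. It stayed there after I let go of the knob, and the yellow catch looks swung in. I could not read the carrier and catch joints directly.
- **Pushing:** I pushed twice, because the arm crept up by a few mm during the first hold. The second push held the carrier at its bottom stop for about 2 s, with at most about 25 N at the wrist in the end-of-move readings.
- **Reject:** it was shifted inside the bin by about 4–5 cm while the arm was elsewhere. It still lies flat in the bin, about 44 mm off centre sideways, against a limit of 68 mm.
- **Spare gauge and screwdriver:** both look unmoved. In the last check one gauge mark in the scene picture, at row 257, was a false detection. The picture and the top camera show the gauge in its place.

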